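File the press spacer bars in the gauge case

ROBOT

A 6-joint arm with a two-finger parallel gripper is mounted at the origin on a cart in front of the work surface, level with it; the furniture and walls round the work are solid. World frame = base frame: x ahead of the robot, y to its left, z up, the work surface at z = 0. Lengths are in m, angles in rad, forces in N, time in s.
With the tool pointing down it reaches from about 0.3 to 0.85 m from the base axis. Payload 4.2 kg.
Tool frame: the origin (TCP) lies between the finger pads; the fingertips stand 8 mm ahead of it and the grasp point (between the pads) lies 11 mm behind it; z points along the fingers, y is the line along which they close (so a half turn about z gives the same grasp; the last joint's range is limited). The gripper opens to 91 mm and grips with 3 to 60 N. Pads are 32 mm wide; open, the fingers measure 118 mm over their backs; the gripper's body (76 mm by 178 mm) begins 60 mm behind the grasp point.
Start: joints at [-1.279, 0.32, 1.565, -0, 1.257, -0.02], TCP at [0.176, -0.547, 0.195] pointing down, gripper open.
Joint ranges: [-3.11, 3.11], [-0.84, 2.01], [0.21, 2.61], [-1.34, 4.49], [0.05, 2.63], [-2.56, 2.56]. Speed limits (rad/s): [2.57, 2.57, 3.14, 3.14, 3.14, 3.14].

INTERFACE

Orientations are given as a unit quaternion [x, y, z, w].
In Python, from workcell import status, snapshot, get_calibration, workorder gives the robot as it stands.
- The arm moves only by the tool apply_moves, never from a script. Its argument "series" is a list that holds one entry, the list of rows, each a list of 7 numbers: the opening in per cent of the stroke, from 0 (shut) to 100 (fully open), then the shift along the tool's x, y, z in units of 40 mm (1.0 is 40 mm), then the turn, a rotation vector about the tool's x, y, z in units of 6 degrees (1.0 is 6 degrees). In form: [[[grip, tx, ty, tz, ax, ay, az], ...]]. A call has 1 to 8 rows; each row is the pose to reach, as a shift and turn from the pose commanded when the call began, along the tool's axes at that moment; what a row does not reach only later rows make up. A row lasts 1/12 s, in which the tool goes at most 41.7 mm and 7.16 degrees, less where a joint would pass 70% of its speed; a pose out of reach is approached as far as the arm can. A call with a gripper value outside its range is refused whole. The fingers move at their own pace and stop on an object; "grip_force" is the grip in N (left out, the last holds). Time passes only in rows, so rows that repeat a pose let the fingers close. It gives the time, the measured TCP pose, the force, the opening and the grip force at its end, in the units of the state.
- status.get_state(): the state, without advancing time (a new reading comes with each control period).
- snapshot(name): name is "scene" or "top" or "wrist"; returns (picture, depth): 480x640x3 uint8, red, green, blue; 480x640 float32, m along the optical axis (not along the pixel's ray), 0 where there is no reading.
- get_calibration(name): a dict with "fov_y" (degrees; the focal length in pixels is half the picture's height over the tangent of half this angle, whatever the lens; pixels are square), "cx", "cy" (the principal point, pixels), "extrinsics" (4x4, takes a point from camera to world coordinates). Camera axes: x right, y down, z forward; pixel columns grow to the right and rows downward; lengths in m; the calibration is good to about 2 mm. A picture is of the moment at which its call begins: read the wrist's pose just before it. get_calibration takes no time and is no camera call; for the wrist camera it gives the pose at the moment of the call.
- workorder.finish_job(): hands the job in; it is judged then, once.
The state is a dict: "t": time; "qpos": joint angles; "qd": joint speeds; "effort": joint torques, N m; "ee_pos": TCP position; "orientation": TCP orientation; "force": force on the tool from outside, world axes, zero at the start; "wrist_torque": the same for the moment, N m; "width": opening from 0.0 (shut) to 1.0 (fully open); "finger_force": force on a finger pad.
Only numpy, scipy, OpenCV 4.12 (cv2) and the standard library are available. Lean on these libraries where they do the work, as an engineer would, in place of code of your own. Each camera call takes 0.05 s, during which the arm holds its last target. There are 200 camera calls.

TASK

Put the loose flanged spacer bars of the sole press away in their gauge case: lift the blue lid off by its handle and set it upright on the bench beside the case, then try each bar along the row of slots from the narrowest up and leave it lying fully down in the first slot that accepts it, its flanges outside the comb. When all the bars that are there have been filed, put the lid back on the case, fully down, and leave the white wax tin where it stands.

Things in the scene. Friction and masses are not known exactly. Their poses are not given: they have to be found in the camera images.
- case: Fixed gauge case, lidded at the start. Origin: centre of its underside, on the bench; y along the row of slots, x along each slot. Grey base plate 100 (x) x 198 x 8 mm; on it a black step 72 x 168 mm, top 14 mm above the bench, that locates the lid; on that an aluminium comb 34 (x) x 156 mm, top 52 mm up, with four slots 38 mm apart, 16 mm deep, open at the top and both ends.
- lid: Loose blue lid (deep cover open below), 0.2 to 0.33 kg. Origin: centre of its lower edge; z up, y along its length. 88 (x) x 184 x 66 mm, walls and top 4 mm (inside 80 x 176 x 62). On the case it slips over the black step with 4 mm to spare each side, its lower edge on the base plate 8 mm above the bench, centred over the case's origin, y along the case's y, either way round.
- lid_grip (a point): Grip point of the lid's upright black bar handle, on the lid's centre, 88 mm above its lower edge; axes as the lid's. The handle is 16 mm (x) x 60 mm (y); it rises 35 mm above the lid's top, to 101 mm above the lower edge.
- slot1 (a point): Centre of the floor of slot 1 of the comb (narrowest), 10 mm wide (y), at y = +57 mm in the case. Axes as the case's: x along the slot, z up to its mouth 16 mm above.
- slot2 (a point): Centre of the floor of slot 2 of the comb (second), 14 mm wide (y), at y = +19 mm in the case. Axes as the case's: x along the slot, z up to its mouth 16 mm above.
- slot3 (a point): Centre of the floor of slot 3 of the comb (third), 18 mm wide (y), at y = -19 mm in the case. Axes as the case's: x along the slot, z up to its mouth 16 mm above.
- slot4 (a point): Centre of the floor of slot 4 of the comb (widest), 22 mm wide (y), at y = -57 mm in the case. Axes as the case's: x along the slot, z up to its mouth 16 mm above.
- bar_a_mid (a point): Centre of a spacer bar (may be absent), 0.1 to 0.21 kg, 56 mm long (x): square steel, 42 mm of it bare, between two 30 x 30 x 7 mm orange flanges; any side up, 15 mm up on the bench. Steel 8, 12, 16 or 20 mm thick: all differ, which is not told. Its slot is 2 mm wider; filed, steel on the slot floor (centre half its thickness above), flanges outside the comb, 4 mm to spare each.
- bar_b_mid (a point): Centre of a spacer bar (may be absent), 0.1 to 0.21 kg, 56 mm long (x): square steel, 42 mm of it bare, between two 30 x 30 x 7 mm orange flanges; any side up, 15 mm up on the bench. Steel 8, 12, 16 or 20 mm thick: all differ, which is not told. Its slot is 2 mm wider; filed, steel on the slot floor (centre half its thickness above), flanges outside the comb, 4 mm to spare each.
- bar_c_mid (a point): Centre of a spacer bar (may be absent), 0.1 to 0.21 kg, 56 mm long (x): square steel, 42 mm of it bare, between two 30 x 30 x 7 mm orange flanges; any side up, 15 mm up on the bench. Steel 8, 12, 16 or 20 mm thick: all differ, which is not told. Its slot is 2 mm wider; filed, steel on the slot floor (centre half its thickness above), flanges outside the comb, 4 mm to spare each.
- bar_d_mid (a point): Centre of a spacer bar (may be absent), 0.1 to 0.21 kg, 56 mm long (x): square steel, 42 mm of it bare, between two 30 x 30 x 7 mm orange flanges; any side up, 15 mm up on the bench. Steel 8, 12, 16 or 20 mm thick: all differ, which is not told. Its slot is 2 mm wider; filed, steel on the slot floor (centre half its thickness above), flanges outside the comb, 4 mm to spare each.
- wax_tin: Bystander: closed white screw tin, 76 mm diameter, 52 mm tall. Origin: centre of its underside, z up. Not to be moved.
Not all that is in view belongs to the job. Leave any green or purple look-alike of the part that bears bar_c_mid alone.

How it is judged:
On the way, in this order (a step that is already met when the one before it is completed fails the run):
1. the lid stands upright on the bench, let go, beside the case (its middle at least 8.5 cm from the case's middle) (horizontal distance between lid_grip and case above 0.085 m and height (world z) of lid_grip between 0.08 and 0.098 m and angle between lid_grip's own z axis and vertical below 0.1 rad and linear speed of lid below 0.03 m/s and contact force between the fingers and lid below 0.1 N), for 0.2 s.
2. every bar that is there lies fully down in the narrowest slot that takes it (x of bar_a_mid in the frame of slot3 between -0.007 and 0.007 m and y of bar_a_mid in the frame of slot3 between -0.004 and 0.004 m and z of bar_a_mid in the frame of slot3 between 0.005 and 0.011 m and linear speed of each of bar_a, bar_b, bar_c, bar_d below 0.03 m/s and x of bar_b_mid in the frame of slot1 between -0.007 and 0.007 m and y of bar_b_mid in the frame of slot1 between -0.004 and 0.004 m and z of bar_b_mid in the frame of slot1 between 0.001 and 0.007 m and x of bar_c_mid in the frame of slot4 between -0.007 and 0.007 m and y of bar_c_mid in the frame of slot4 between -0.004 and 0.004 m and z of bar_c_mid in the frame of slot4 between 0.007 and 0.013 m and x of bar_d_mid in the frame of slot2 between -0.007 and 0.007 m and y of bar_d_mid in the frame of slot2 between -0.004 and 0.004 m and z of bar_d_mid in the frame of slot2 between 0.003 and 0.009 m), for 0.2 s.
At the end, for the whole second after the job is handed in: Every bar present lies in the narrowest slot that takes it (steel on the slot's floor within 3 mm, within 4 mm of the slot's middle across it and 7 mm along it) and the lid is back on the case: level, within 8 mm of its middle and 4 mm of its seated height, in line with it; all at rest (all of step 2 and horizontal distance between lid_grip and case below 0.008 m and height (world z) of lid_grip between 0.092 and 0.1 m and angle between lid_grip's own z axis and vertical below 0.04 rad and angle between the y axis of lid_grip and the y axis of case, either way round below 0.08 rad and linear speed of lid below 0.03 m/s); the robot touches nothing.
It fails at once if the wax tin is shifted more than 3 cm or knocked over (distance of wax_tin from where it was at the start of the episode above 0.03 m or angle between wax_tin's own z axis and vertical above 0.4 rad).
Of bar_a, bar_b, bar_c, bar_d only 3 to 4 are there at a start; the rules pass over those that are not, and their reading is None.
At some moment in a run one of bar_a, bar_b, bar_c, bar_d, lid may be knocked a few centimetres aside while the robot is not near it.
It also fails if it takes over 210 s, if anything falls off the work surface, if the arm or the gripper's body presses on something with over 40 N, if the wrist force passes 120 N, or if a joint passes its speed limit or range.

## Working session

There is one attempt and no reset: what is moved stays moved. The work goes in short steps, Python scripts to look and compute and a tool call to move; the robot and the scene stay as the last step left them, time stands still between calls to the robot, and variables do not carry over. Pictures are saved under pics/ and viewed, at most 14 in all, crops included, and the job is handed in when it is done.

Besides the shell and the picture viewer there is one more tool, called after "Request:" by a JSON object that holds its "name" and its "arguments". apply_moves: Moves the arm, as the interface text tells. Its arguments: {"type":"object","properties":{"series":{"type":"array"},"grip_force":{"type":"number"}},"required":["series"]}

```bash
mkdir -p pics; ls
python3 - <<'E'
from workcell import status, snapshot, get_calibration
import cv2, numpy as np
np.set_printoptions(precision=4,suppress=True)
s=status.get_state(); print(s)
for n in ("scene","top"):
    im,d=snapshot(n); c=get_calibration(n); print(n,c)
    cv2.imwrite(f"pics/{n}0.png",im[:,:,::-1]); np.savez(f"{n}0.npz",im=im,d=d,E=c["extrinsics"])
E
```

```text
pics
{'t': 0.0, 'qpos': array([-1.279 ,  0.3203,  1.5657,  0.    ,  1.2574, -0.02  ]), 'qd': array([-0.0001, -0.0013,  0.0006,  0.0005, -0.0011, -0.0009]), 'effort': array([ -0.0013, -41.2466, -23.1981,   0.0725,   0.0458,  -0.0002]), 'ee_pos': array([ 0.1763, -0.5468,  0.1942]), 'orientation': array([ 0.9879,  0.1553, -0.0001, -0.0008]), 'force': array([-0.9315, -0.996 ,  0.2278]), 'wrist_torque': array([ 0.0076, -0.0285, -0.0119]), 'finger_force': 0.0, 'width': 0.9990326406786956}
scene {'fov_y': 43.03806813685408, 'cx': 321.9891654835354, 'cy': 243.33429328312235, 'extrinsics': array([[-0.4612, -0.5184,  0.7201, -0.3841],
       [-0.8873,  0.2704, -0.3736,  0.5824],
       [-0.001 , -0.8113, -0.5847,  0.7882],
       [ 0.    ,  0.    ,  0.    ,  1.    ]])}
top {'fov_y': 44.83191685260242, 'cx': 325.53860467238474, 'cy': 241.8238656326036, 'extrinsics': array([[ 0.0088, -0.9818,  0.1898,  0.2961],
       [-1.    , -0.009 ,  0.0001,  0.1226],
       [ 0.0016, -0.1898, -0.9818,  1.041 ],
       [ 0.    ,  0.    ,  0.    ,  1.    ]])}
```

View pics/top0.png

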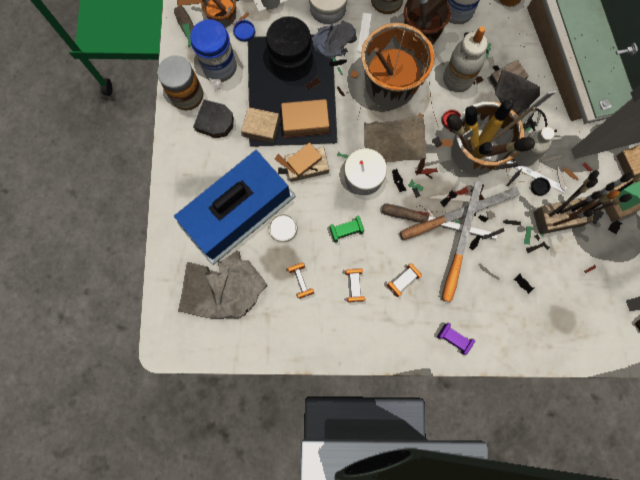

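View pics/scene0.png

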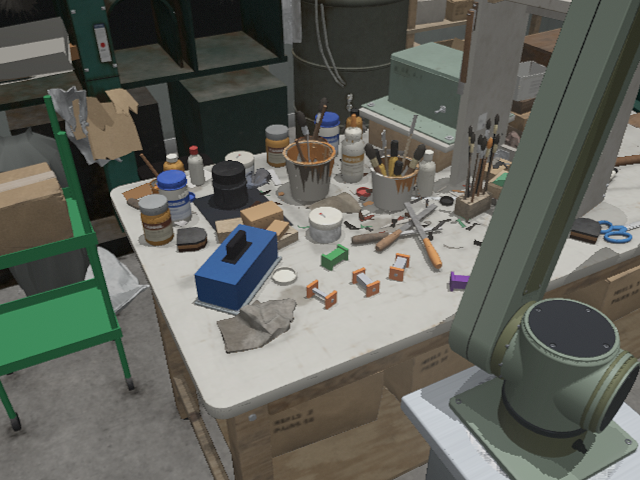

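Top view: blue lid at (235,205) with its handle at (231,200). Three orange-flanged bars lie at (300,280), (355,285) and (404,280). The green (347,229) and purple (456,339) ones are decoys. The wax tin is the tall white one at (365,172); the white disc at (283,228) is flat. The scene view agrees with this.

```bash
cat > h.py <<'E'
import numpy as np, cv2
from workcell import status, snapshot, get_calibration
from scipy.spatial.transform import Rotation as R
np.set_printoptions(precision=4,suppress=True)
def grab(n,fn=None):
    c=get_calibration(n); im,d=snapshot(n)
    if fn: cv2.imwrite(f"pics/{fn}.png",im[:,:,::-1])
    return im,d,c
def foc(c): return 240/np.tan(np.radians(c["fov_y"])/2)
def world(d,c):
    v,u=np.mgrid[:480,:640]; f=foc(c)
    P=np.stack([(u-c["cx"])*d/f,(v-c["cy"])*d/f,d],-1); E=np.array(c["extrinsics"])
    return P@E[:3,:3].T+E[:3,3]
def ray(uv,c,z):
    uv=np.atleast_2d(uv).astype(float); f=foc(c); E=np.array(c["extrinsics"])
    r=np.c_[(uv[:,0]-c["cx"])/f,(uv[:,1]-c["cy"])/f,np.ones(len(uv))]@E[:3,:3].T
    return (E[:3,3]+r*((z-E[2,3])/r[:,2])[:,None])[:,:2]
def hsv(im): return cv2.cvtColor(im,cv2.COLOR_RGB2HSV)
def rect(P):  # centre, long side, short side, angle of the long side (deg, -90..90)
    (x,y),(w,h),a=cv2.minAreaRect((np.asarray(P)*1000).astype(np.float32))
    if w<h: w,h,a=h,w,a+90
    return np.array([x/1000,y/1000]),w,h,(a+90)%180-90
def blobs(m,amin=20):
    n,l,s,ce=cv2.connectedComponentsWithStats(m.astype(np.uint8))
    return [(l==i,s[i],ce[i]) for i in range(1,n) if s[i][4]>=amin]
def go(xyz,yaw):
    """tool-frame shift (units of 40 mm) and z turn (units of 6 deg) to a pointing-down pose with tool y at world angle yaw (deg)"""
    s=status.get_state(); Q=R.from_quat(s["orientation"]); 
    t=Q.inv().apply(np.array(xyz)-s["ee_pos"])/0.04
    y=Q.as_matrix()[:,1]; cur=np.degrees(np.arctan2(y[1],y[0]))
    dy=(yaw-cur+90)%180-90
    def targ(k):
        a=np.radians(cur+k); Y=np.array([np.cos(a),np.sin(a),0]); Z=np.array([0,0,-1.]); X=np.cross(Y,Z)
        return (Q.inv()*R.from_matrix(np.c_[X,Y,Z])).as_rotvec(degrees=True)/6
    print("go",xyz,"yaw",yaw,"cur",round(cur,2),"\n shift",t,"turn",targ(dy),"alt",targ(dy-180*np.sign(dy)),"q6",s["qpos"][5],"t",s["t"])
E
python3 - <<'E'
from h import *
im,d,c=grab("top"); H=hsv(im); W=world(d,c)
m=(H[...,0]>100)&(H[...,0]<125)&(H[...,1]>120)&(H[...,2]>60)
for b,s,ce in blobs(m,300):
    P=W[b]; print("blue",s,ce, "z",np.percentile(P[:,2],[5,50,95]))
    t=P[(P[:,2]>.066)&(P[:,2]<.082)]
    if len(t)>50: print(rect(t[:,:2]))
k=(W[...,2]>.1)&(W[...,2]<.12); 
for b,s,ce in blobs(k,60):
    if s[4]<900: print("z.1",s,ce,rect(W[b][:,:2]))
o=(H[...,0]>5)&(H[...,0]<22)&(H[...,1]>150)&(H[...,2]>120)
for b,s,ce in blobs(o,25):
    if ce[1]>180: print("orange",s,ce,rect(W[b][:,:2]),"z",W[b][:,2].max(), "ray",ray(ce,c,.03))
w=(np.hypot(*(np.indices((480,640))[::-1]-np.array([365,170])[:,None,None]))<20)
print("tin",np.median(W[w],0))
E
```

```text
blue [ 190   19   39   39 1163] [209.2003  38.0619] z [0.0979 0.1129 0.116 ]
blue [234  20  21  21 322] [243.7578  30.0683] z [-0.0014  0.0024  0.0091]
blue [ 175  151  113  103 4472] [230.4023 202.0165] z [0.0699 0.0729 0.0759]
(array([0.5538, 0.2866]), 182.26007080078125, 88.06797790527344, -48.55192184448242)
z.1 [455  41  31  26 273] [467.9194  56.8864] (array([ 0.8131, -0.125 ]), 52.07594680786133, 38.20113754272461, 66.40274047851562)
z.1 [491 111  15  14  99] [496.9798 118.5253] (array([ 0.6936, -0.1668]), 19.083253860473633, 14.622480392456055, 45.40375900268555)
z.1 [465 117  12  11  65] [470.6462 121.7538] (array([ 0.686 , -0.1206]), 21.077106475830078, 10.80029582977295, 78.69351196289062)
z.1 [595 125  45  15 191] [611.9529 131.8063] (array([ 0.6703, -0.3739]), 75.8326187133789, 20.09797477722168, 89.3626937866211)
z.1 [538 126  17  17 194] [545.6598 134.2938] (array([ 0.6652, -0.2476]), 23.304746627807617, 22.634628295898438, -43.86824035644531)
z.1 [506 142  11  10  60] [509.9333 146.75  ] (array([ 0.6417, -0.1864]), 20.04107666015625, 8.547550201416016, 22.760831832885
[... 844 characters left out ...]
45 270.8   ] (array([0.4405, 0.0724]), 28.206525802612305, 5.3129963874816895, -84.6652946472168) z 0.03238218016451477 ray [[0.4402 0.0726]]
orange [389 282  12  14  57] [394.2807 288.3158] (array([0.4101, 0.0015]), 26.99723243713379, 6.482323169708252, 41.826072692871094) z 0.03218171244252965 ray [[0.41   0.0022]]
orange [298 289  16   9  64] [305.3438 292.8281] (array([0.4013, 0.1574]), 27.56256675720215, 6.158249855041504, -68.7928295135498) z 0.031167714059774365 ray [[0.4007 0.1571]]
orange [348 297  17   5  63] [355.9048 298.8254] (array([0.3916, 0.0689]), 28.016332626342773, 5.931351661682129, -88.62939035892487) z 0.03203853548554103 ray [[0.3911 0.0691]]
tin [0.6178 0.0538 0.0507]
```

Run:
```python
import cv2
im=cv2.imread("pics/top0.png")[215:315,260:440]
cv2.imwrite("pics/bars_top.png",cv2.resize(im,None,fx=4.4,fy=4.4,interpolation=cv2.INTER_CUBIC))
```

```text
(no output)
```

View pics/bars_top.png

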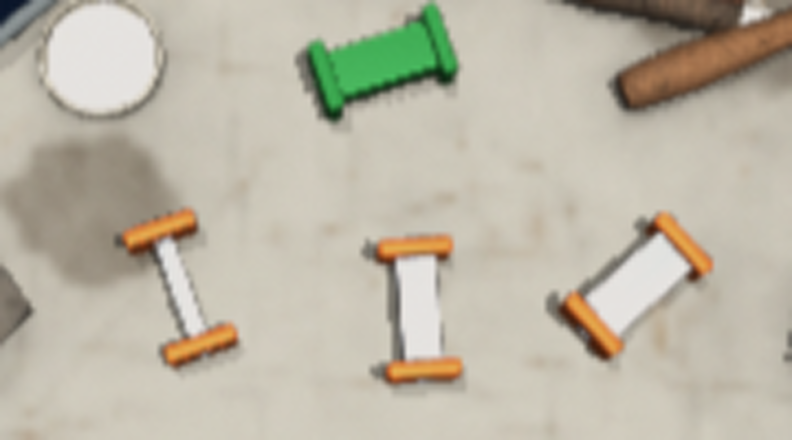

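The left bar looks about 8 mm thick, the middle about 16 and the right about 20. The green one at crop (385,60) is a decoy. Next I check that the lid's parking spot is flat and work out the first move.

Run:
```python
from h import *
im,d,c=grab("top"); W=world(d,c)
ok=d>0
for y0 in np.arange(.0,-.46,-.04):
    print("%.2f"%y0,[ (lambda q: "%3d"%(1000*np.percentile(q,97)) if len(q)>5 else " --")(W[ok&(abs(W[...,0]-x)<.02)&(abs(W[...,1]-y0)<.02)][:,2]) for x in np.arange(.26,.56,.04)])
go([.5543,.2865,.21],40.6)
```

```text
0.00 ['  2', '  2', '  2', '  2', ' 29', '  2', ' 17', ' 21']
-0.04 ['  2', '  2', '  2', '  2', ' 28', ' 29', ' 20', ' 21']
-0.08 ['  2', '  2', ' 29', ' 22', ' 27', '  8', '  3', ' 19']
-0.12 ['  2', ' 29', ' 26', '  2', ' 27', ' 29', ' 28', ' 32']
-0.16 ['  1', '  2', '  2', '  1', '  1', '  2', ' 17', ' 29']
-0.20 ['  2', '  2', '  2', '  2', '  4', '  1', ' 17', '  5']
-0.24 ['  1', '  2', '  1', '  2', '  7', '  2', '  3', ' 30']
-0.28 ['  1', '  2', '  2', '  2', '  2', '  1', '208', '205']
-0.32 ['  1', '  1', '  2', '  2', '  2', '  2', '  2', '222']
-0.36 ['  2', '  1', '  2', '  1', '  2', '  2', '  2', '164']
-0.40 ['  2', '  1', '  2', ' 36', '  2', '  2', '  1', ' 32']
-0.44 ['  1', '  1', ' 10', ' 16', '  2', '  1', '  2', ' 31']
go [0.5543, 0.2865, 0.21] yaw 40.6 cur -72.14 
 shift [ 15.386  -16.934   -0.3676] turn [-0.0091  0.0057 11.2105] alt [ -0.0063  -0.0101 -18.7895] q6 -0.019987249622662493 t 0.2
```

Request:
{"name": "apply_moves", "arguments": {"series": [[[100,15.39,-16.93,-0.4,0,0,-18.79],[100,15.39,-16.93,-0.4,0,0,-18.79],[100,15.39,-16.93,-0.4,0,0,-18.79],[100,15.39,-16.93,-0.4,0,0,-18.79],[100,15.39,-16.93,-0.4,0,0,-18.79],[100,15.39,-16.93,-0.4,0,0,-18.79],[100,15.39,-16.93,-0.4,0,0,-18.79],[100,15.39,-16.93,-0.4,0,0,-18.79]]], "grip_force": 30}}

```text
t: 0.87
ee_pos: [0.3143, -0.2419, 0.201]
orientation: [0.791, 0.612, 0.0, 0.0]
force: [0.9, -1.1, -0.5]
width: 1.002
finger_force: 0.0
```

```bash
python3 -c "
from h import *
go([.5543,.2865,.21],40.6); s=status.get_state(); print(s['ee_pos'],s['qpos'])"
```

```text
go [0.5543, 0.2865, 0.21] yaw 40.6 cur -14.53 
 shift [14.2931  2.4934 -0.2266] turn [ 0.0032  0.003  -9.189 ] alt [ 0.0035 -0.0038 20.811 ] q6 -0.4314184154036133 t 0.8667
[ 0.3143 -0.2419  0.201 ] [-0.6851  0.0297  1.9165  0.0001  1.195  -0.4314]
```

Request:
{"name": "apply_moves", "arguments": {"series": [[[100,14.29,2.49,-0.23,0,0,-9.19],[100,14.29,2.49,-0.23,0,0,-9.19],[100,14.29,2.49,-0.23,0,0,-9.19],[100,14.29,2.49,-0.23,0,0,-9.19],[100,14.29,2.49,-0.23,0,0,-9.19],[100,14.29,2.49,-0.23,0,0,-9.19],[100,14.29,2.49,-0.23,0,0,-9.19],[100,14.29,2.49,-0.23,0,0,-9.19]]]}}

```text
t: 1.53
ee_pos: [0.4538, 0.0611, 0.2063]
orientation: [0.417, 0.909, -0.0, 0.0]
force: [0.9, 0.3, -0.4]
width: 1.001
finger_force: 0.0
```

```bash
python3 -c "
from h import *
go([.5543,.2865,.21],40.6)"
```

```text
go [0.5543, 0.2865, 0.21] yaw 40.6 cur 40.65 
 shift [ 2.6375  5.5776 -0.0944] turn [0.0008 0.0044 0.009 ] alt [ -0.0068   0.0013 -29.991 ] q6 -0.6004277800221748 t 1.5333
```

Request:
{"name": "apply_moves", "arguments": {"series": [[[100,2.64,5.58,-0.09,0,0,0],[100,2.64,5.58,-0.09,0,0,0],[100,2.64,5.58,-0.09,0,0,0],[100,2.64,5.58,-0.09,0,0,0],[100,2.64,5.58,-0.09,0,0,0],[100,2.64,5.58,-0.09,0,0,0],[100,2.64,5.58,-0.09,0,0,0],[100,2.64,5.58,-0.09,0,0,0]]]}}

```text
t: 2.2
ee_pos: [0.5554, 0.2854, 0.2084]
orientation: [0.419, 0.908, -0.001, -0.0]
force: [-0.3, -0.7, 0.1]
width: 1.002
finger_force: 0.0
```

Run:
```python
from h import *
im,d,c=grab("wrist","w1"); print(c, status.get_state()["ee_pos"]); W=world(d,c)
k=(W[...,2]>.1)&(W[...,2]<.12)&(d>0)
for b,s,ce in blobs(k,60): print(s,ce,rect(W[b][:,:2]),W[b][:,2].mean())
H=hsv(im); m=(H[...,0]>100)&(H[...,0]<125)&(H[...,1]>120)&(W[...,2]>.066)&(W[...,2]<.08)
print(rect(W[m][:,:2]))
m2=(H[...,0]>5)&(H[...,0]<22)&(H[...,1]>150)&(H[...,2]>120)
im,d,c=grab("scene","s1")
go([.5543,.2865,.088],40.6)
```

```text
{'fov_y': 71.32191724530193, 'cx': 322.1986860026135, 'cy': 240.16317668089914, 'extrinsics': array([[ 0.7606,  0.6215,  0.188 ,  0.5033],
       [ 0.6493, -0.7273, -0.2225,  0.3467],
       [-0.0015,  0.2912, -0.9567,  0.3995],
       [ 0.    ,  0.    ,  0.    ,  1.    ]])} [0.555  0.2839 0.2088]
[ 312  199   19   65 1119] [321.067  231.0885] (array([0.555 , 0.2839]), 58.76242446899414, 16.013025283813477, -48.561279296875) 0.10970779367956864
[ 534  268   63   33 1207] [566.5758 286.0903] (array([0.7716, 0.3971]), 60.40683364868164, 33.816810607910156, 47.0263557434082) 0.10082092838446684
(array([0.555 , 0.2836]), 182.79916381835938, 86.64014434814453, -48.51266098022461)
go [0.5543, 0.2865, 0.088] yaw 40.6 cur 40.3 
 shift [0.074  0.0501 3.0308] turn [-0.0171  0.001  -0.0498] alt [ 0.0015  0.0269 29.9502] q6 -0.24960877266282386 t 2.3
```

View pics/w1.png

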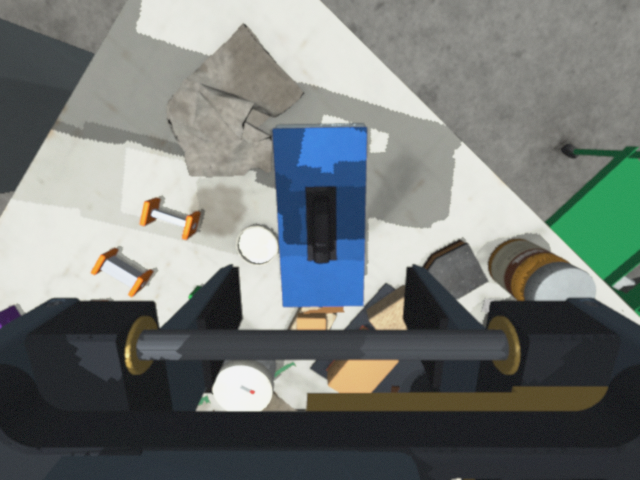

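The wrist view shows the lid straight below the gripper, its handle at (321,231) and in line with the tool. It also shows two of the bars at (170,217) and (122,270).

Request:
{"name": "apply_moves", "arguments": {"series": [[[100,0,0,1,0,0,-0.2],[100,0,0,2,0,0,-0.2],[100,0,0,2.6,0,0,-0.2],[100,0,0,3.0,0,0,-0.2],[100,0,0,3.03,0,0,-0.2],[100,0,0,3.03,0,0,-0.2],[0,0,0,3.03,0,0,-0.2],[0,0,0,3.03,0,0,-0.2]]]}}

```text
t: 2.97
ee_pos: [0.5566, 0.2839, 0.0907]
orientation: [0.411, 0.912, 0.001, 0.001]
force: [-0.3, 0.7, -0.3]
width: 0.886
finger_force: 0.0
```

Request:
{"name": "apply_moves", "arguments": {"series": [[[0,0,0,0,0,0,0],[0,0,0,0,0,0,0],[0,0,0,0,0,0,0],[0,0,0,0,0,0,0],[0,0,0,0,0,0,0],[0,0,0,0,0,0,0]]], "grip_force": 40}}

```text
t: 3.47
ee_pos: [0.5554, 0.2839, 0.0885]
orientation: [0.411, 0.912, -0.0, 0.0]
force: [-0.1, -0.0, 1.0]
width: 0.45
finger_force: 0.0
```

```bash
python3 -c "
from h import *
s=status.get_state(); print(s['ee_pos'],s['width'],s['finger_force'],s['force'])
go([.555,.284,.088],41.5)"
```

```text
[0.5554 0.2839 0.0885] 0.4499980552418338 0.0 [-0.0918 -0.0487  1.0084]
go [0.555, 0.284, 0.088] yaw 41.5 cur 41.51 
 shift [ 0.009  -0.0062  0.0125] turn [-0.0009  0.0008  0.0013] alt [ -0.0013  -0.0014 -29.9987] q6 -0.270255589682859 t 3.4667
```

Request:
{"name": "apply_moves", "arguments": {"series": [[[0,0,0,0,0,0,0],[0,0,0,0,0,0,0],[0,0,0,0,0,0,0],[0,0,0,0,0,0,0],[0,0,0,0,0,0,0],[0,0,0,0,0,0,0],[0,0,0,0,0,0,0]]]}}

```text
t: 4.05
ee_pos: [0.5552, 0.2837, 0.0884]
orientation: [0.411, 0.912, -0.0, -0.0]
force: [-0.4, -0.7, -0.3]
width: 0.161
finger_force: 40.0
```

```bash
python3 -c "
from h import *
s=status.get_state(); print(s['ee_pos'],s['width'],s['finger_force'],s['force'])
go([.555,.284,.088],41.5)"
```

```text
[0.5552 0.2837 0.0884] 0.16077642173918208 39.99979376792908 [-0.4012 -0.6578 -0.346 ]
go [0.555, 0.284, 0.088] yaw 41.5 cur 41.5 
 shift [0.0099 0.0009 0.0099] turn [-0.0059  0.0001 -0.    ] alt [ 0.0001  0.0093 30.    ] q6 -0.2702127430484634 t 4.05
```

Request:
{"name": "apply_moves", "arguments": {"series": [[[0,0,0,-0.2,0,0,0],[0,0,0,-0.5,0,0,0],[0,0,0,-1,0,0,0],[0,0,0,-1.5,0,0,0],[0,0,0,-2,0,0,0],[0,0,0,-2.4,0,0,0],[0,0,0,-2.6,0,0,0],[0,0,0,-2.6,0,0,0]]]}}

```text
t: 4.72
ee_pos: [0.5565, 0.2844, 0.1948]
orientation: [0.411, 0.912, 0.002, 0.001]
force: [1.2, 0.3, -1.9]
width: 0.158
finger_force: 40.0
```

```bash
python3 -c "
from h import *
s=status.get_state(); print(s['ee_pos'],s['width'],s['finger_force'],s['force'])
im,d,c=grab('scene','s2')
go([.33,-.28,.19],0)
go([.36,.0,.19],0)"
```

```text
[0.5565 0.2844 0.1948] 0.15782613731091377 39.998905062675476 [ 1.1718  0.3147 -1.9373]
go [0.33, -0.28, 0.19] yaw 0 cur 41.5 
 shift [ -6.8213 -13.5699   0.0617] turn [ 0.0147 -0.0007  6.9171] alt [  0.0009   0.0186 -23.0829] q6 -0.270231044970594 t 4.7667
go [0.36, 0.0, 0.19] yaw 0 cur 41.5 
 shift [-2.0758 -8.3696  0.067 ] turn [ 0.0147 -0.0007  6.9171] alt [  0.0009   0.0186 -23.0829] q6 -0.270231044970594 t 4.7667
```

View pics/s2.png

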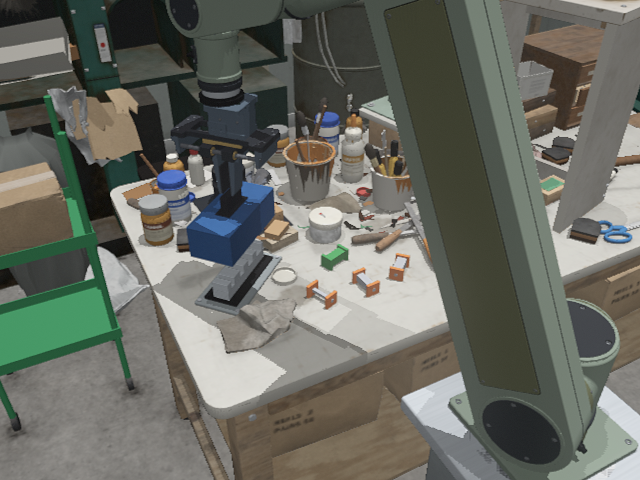

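The lid is off and hangs level at (230,215). The comb is exposed at (235,275).

Request:
{"name": "apply_moves", "arguments": {"series": [[[0,-0.4,-0.8,0,0,0,0.4],[0,-1.2,-2,0,0,0,1],[0,-1.8,-3,0,0,0,1.6],[0,-2.2,-4,0,0,0,2.2],[0,-2.6,-5,0,0,0,2.8],[0,-3,-6,0,0,0,3.3],[0,-3.4,-7,0,0,0,3.8],[0,-3.8,-7.8,0,0,0,4.3]]]}}

```text
t: 5.43
ee_pos: [0.4282, -0.0193, 0.1911]
orientation: [0.605, 0.797, -0.001, -0.001]
force: [-0.2, -1.0, -3.1]
width: 0.158
finger_force: 40.0
```

```bash
python3 -c "
from h import *
s=status.get_state(); print(s['ee_pos'],s['width'],s['finger_force'],s['force'])
go([.33,-.28,.19],0)"
```

```text
[ 0.4282 -0.0193  0.1911] 0.15763618413157157 39.99876916408539 [-0.1535 -0.9625 -3.1213]
go [0.33, -0.28, 0.19] yaw 0 cur 15.6 
 shift [-5.6177 -4.1182  0.0358] turn [-0.0283 -0.0043  2.5997] alt [  0.0062  -0.0409 -27.4003] q6 -0.34382534559657024 t 5.4333
```

Request:
{"name": "apply_moves", "arguments": {"series": [[[0,-0.8,-0.55,0,0,0,0.4],[0,-1.6,-1.15,0,0,0,0.8],[0,-2.4,-1.7,0,0,0,1.2],[0,-3.2,-2.3,0,0,0,1.6],[0,-4,-2.9,0,0,0,2],[0,-4.8,-3.5,0,0,0,2.4],[0,-5.4,-4,0,0,0,2.6],[0,-5.6,-4.1,0,0,0,2.6]]]}}

```text
t: 6.1
ee_pos: [0.3309, -0.2811, 0.1913]
orientation: [0.708, 0.706, -0.001, -0.001]
force: [0.6, -0.5, -3.2]
width: 0.163
finger_force: 40.0
```

```bash
python3 -c "
from h import *
s=status.get_state(); print(s['ee_pos'],s['width'],s['finger_force'],s['force'])
go([.33,-.28,.082],0)"
```

```text
[ 0.3309 -0.2811  0.1913] 0.16257400750175244 39.99856173992157 [ 0.5604 -0.5003 -3.1593]
go [0.33, -0.28, 0.082] yaw 0 cur -0.16 
 shift [ 0.0288 -0.0151  2.7335] turn [-0.0272  0.0051 -0.0274] alt [ 0.0081  0.0427 29.9726] q6 -0.724968242631514 t 6.1
```

Request:
{"name": "apply_moves", "arguments": {"series": [[[0,0,0,0.6,0,0,0],[0,0,0,1.4,0,0,0],[0,0,0,2.0,0,0,0],[0,0,0,2.4,0,0,0],[0,0,0,2.6,0,0,0],[0,0,0,2.7,0,0,0],[0,0,0,2.74,0,0,0],[0,0,0,2.76,0,0,0]]]}}

```text
t: 6.77
ee_pos: [0.3341, -0.2782, 0.0825]
orientation: [0.706, 0.708, 0.0, 0.001]
force: [-0.9, -0.1, -2.7]
width: 0.166
finger_force: 40.0
```

Request:
{"name": "apply_moves", "arguments": {"series": [[[0,0,0,0.01,0,0,0],[0,0,0,0.02,0,0,0],[0,0,0,0.02,0,0,0]]]}}

```text
t: 7.02
ee_pos: [0.3339, -0.2783, 0.082]
orientation: [0.706, 0.708, 0.0, 0.001]
force: [0.1, 0.1, -2.2]
width: 0.159
finger_force: 40.0
```

```bash
python3 -c "
from h import *
s=status.get_state(); print(s['ee_pos'],s['width'],s['finger_force'],s['force'])"
```

```text
[ 0.3339 -0.2783  0.082 ] 0.15926157654960243 39.99795377254486 [ 0.1458  0.0501 -2.1691]
```

Request:
{"name": "apply_moves", "arguments": {"series": [[[0,0,0,0.02,0,0,0],[0,0,0,0.04,0,0,0],[0,0,0,0.05,0,0,0],[0,0,0,0.05,0,0,0]]]}}

```text
t: 7.35
ee_pos: [0.3337, -0.2783, 0.0802]
orientation: [0.706, 0.708, -0.0, 0.0]
force: [-1.7, 1.4, 5.1]
width: 0.165
finger_force: 40.0
```

```bash
python3 -c "
from h import *
s=status.get_state(); print(s['ee_pos'],s['width'],s['finger_force'],s['force'])"
```

```text
[ 0.3337 -0.2783  0.0802] 0.1646522653011965 40.00129580497742 [-1.6814  1.4055  5.1418]
```

Request:
{"name": "apply_moves", "arguments": {"series": [[[100,0,0,0,0,0,0],[100,0,0,0,0,0,0],[100,0,0,0,0,0,0],[100,0,0,0,0,0,0],[100,0,0,-0.5,0,0,0],[100,0,0,-1.5,0,0,0],[100,0,0,-2.5,0,0,0],[100,0,0,-3.4,0,0,0]]]}}

```text
t: 8.02
ee_pos: [0.3335, -0.278, 0.2174]
orientation: [0.706, 0.708, -0.0, 0.0]
force: [1.5, -0.5, 0.0]
width: 0.716
finger_force: 0.0
```

Run:
```python
from h import *
s=status.get_state(); print(s['ee_pos'],s['width'],s['force'])
im,d,c=grab("top","t3"); W=world(d,c); H=hsv(im)
m=(H[...,0]>100)&(H[...,0]<125)&(H[...,1]>120)&(W[...,2]>.055)&(W[...,2]<.08)
for b,st,ce in blobs(m,300): print("lid",ce,rect(W[b][:,:2]),np.median(W[b][:,2]))
o=(H[...,0]>5)&(H[...,0]<22)&(H[...,1]>150)&(H[...,2]>120)
for b,st,ce in blobs(o,25):
    if ce[1]>180: print("orange",st,ce,"ray",ray(ce,c,.03))
k=(W[...,2]>.045)&(W[...,2]<.058)&(d>0)
for b,st,ce in blobs(k,100): 
    if 0.45<W[b][:,0].mean()<.65 and W[b][:,1].mean()>.2: print("comb",st,ce,rect(W[b][:,:2]),W[b].mean(0))
go([.416,.071,.22],0); go([.53,.26,.25],41.5)
```

```text
[ 0.3335 -0.278   0.2174] 0.7157582040571306 [ 1.5411 -0.511   0.0091]
lid [561.109  333.0391] (array([ 0.3344, -0.274 ]), 185.3584747314453, 85.68637084960938, -89.69219022989273) 0.0646046019719444
orange [443 255  19  47 423] [452.2624 278.643 ] ray [[ 0.4279 -0.0995]]
orange [288 263  16   9  65] [295.6462 266.7385] ray [[0.4464 0.1748]]
orange [409 264  13  13  54] [415.1667 270.1481] ray [[ 0.4423 -0.0349]]
orange [346 269  17   5  56] [353.7143 270.7857] ray [[0.4402 0.0729]]
orange [389 282  12  14  58] [394.3103 288.3966] ray [[0.4099 0.0021]]
orange [298 289  16   9  64] [305.3438 292.8281] ray [[0.4007 0.1571]]
orange [348 297  17   5  64] [355.8594 298.8594] ray [[0.391  0.0692]]
comb [258 169  16  18 113] [265.177  177.3717] (array([0.6037, 0.231 ]), 36.5543327331543, 10.260260581970215, 41.71310806274414) [0.6028 0.2307 0.0505]
comb [240 180  20  21 200] [249.585 190.12 ] (array([0.5798, 0.2578]), 34.91188049316406, 18.190053939819336, 40.35135269165039) [0.5791 0.2575 0.0506]
comb [223 193  21  22 246] [232.9309 203.7846] (array([0.5547, 0.2863]), 35.14631271362305, 22.081615447998047, 41.06766891479492) [0.554  0.2859 0.0508]
comb [205 206  23  24 289] [216.083  217.4567] (array([0.5295, 0.3148]), 34.346500396728516, 25.831117630004883, 40.83955764770508) [0.529  0.3143 0.051 ]
comb [193 219  19  20 183] [202.1803 228.7104] (array([0.5091, 0.3381]), 35.29601287841797, 16.0611515045166, 41.33271026611328) [0.5088 0.3376 0.0507]
go [0.416, 0.071, 0.22] yaw 0 cur 0.1 
 shift [8.7951 1.9933 0.0442] turn [0.1053 0.0923 0.0164] alt [ -0.1449   0.1653 -29.9828] q6 -0.7230882038387617 t 8.0667
go [0.53, 0.26, 0.25] yaw 41.5 cur 0.1 
 shift [13.5079  4.8597 -0.7199] turn [ 0.0672  0.1264 -6.9002] alt [ 0.1599 -0.085  23.0992] q6 -0.7230882038387617 t 8.0667
```

View pics/t3.png

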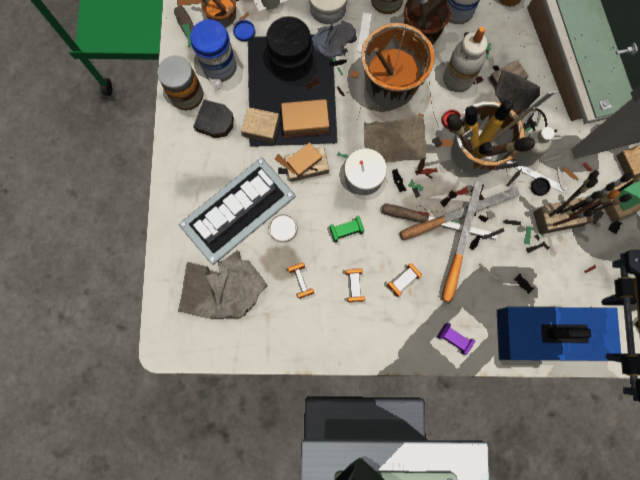

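The lid stands at (561,333) on clear bench. The comb's end tooth is wide at (202,229) and narrow at (265,177), so slot 1 is at the lower-left end. The three bars haven't moved. I go to the right-hand bar first.

```bash
python3 -c "
from h import *
go([.426,-.0164,.20],-48.8)"
```

```text
go [0.426, -0.0164, 0.2] yaw -48.8 cur 0.1 
 shift [6.6146 2.2339 0.568 ] turn [0.1382 0.0418 8.1495] alt [ -0.051    0.1685 -21.8498] q6 -0.7230882038387617 t 8.0667
```

Request:
{"name": "apply_moves", "arguments": {"series": [[[100,6.61,2.23,0.5,0,0,8.15],[100,6.61,2.23,0.5,0,0,8.15],[100,6.61,2.23,0.5,0,0,8.15],[100,6.61,2.23,0.5,0,0,8.15],[100,6.61,2.23,0.5,0,0,8.15],[100,6.61,2.23,0.5,0,0,8.15],[100,6.61,2.23,0.5,0,0,8.15],[100,6.61,2.23,0.5,0,0,8.15]]]}}

```text
t: 8.73
ee_pos: [0.4207, -0.0186, 0.1955]
orientation: [0.931, 0.365, 0.0, 0.0]
force: [0.2, -0.0, -0.6]
width: 1.001
finger_force: 0.0
```

Request:
{"name": "apply_moves", "arguments": {"series": [[[100,0,0,0,0,0,0],[100,0,0,0,0,0,0],[100,0,0,0,0,0,0]]]}}

```text
t: 8.98
ee_pos: [0.4202, -0.0205, 0.1956]
orientation: [0.93, 0.368, -0.0, 0.0]
force: [-0.6, -0.1, -0.0]
width: 1.0
finger_force: 0.0
```

```bash
cat >> h.py <<'E'
def tool_axes():
    s=status.get_state(); M=R.from_quat(s["orientation"]).as_matrix(); return s["ee_pos"],M
def bar(fn=None,near=None):
    """bar under the gripper: centre, axis angle, steel thickness, from flange rays at z=.03; steel edges at its own top"""
    im,d,c=grab("wrist",fn); H=hsv(im)
    o=(H[...,0]>3)&(H[...,0]<25)&(H[...,1]>130)&(H[...,2]>70)
    W=world(d,c); p=tool_axes()[0] if near is None else np.r_[near,0]
    m=o&(d>0)&(W[...,2]>.0265)&(W[...,2]<.034)&(np.hypot(W[...,0]-p[0],W[...,1]-p[1])<.05)
    B=sorted(blobs(m,80),key=lambda b:-b[1][4])[:2]
    F=[rect(ray(np.argwhere(b)[:,::-1],c,.03)) for b,_,_ in B]
    for f,b in zip(F,B): print(" flange px",b[2],f)
    v=F[1][0]-F[0][0]; cen=(F[0][0]+F[1][0])/2; ang=(np.degrees(np.arctan2(v[1],v[0]))+90)%180-90
    u=np.array([np.cos(np.radians(ang)),np.sin(np.radians(ang))]); n=np.array([-u[1],u[0]])
    L=W[...,:2]-cen; a=L@u; t=L@n
    s=(abs(a)<.014)&(abs(t)<.014)&(d>0)&(W[...,2]>.015)
    z=np.median(W[s][:,2]); s&=abs(W[...,2]-z)<.0025
    tt=[]
    for q in np.arange(-.013,.0131,.002):
        w=t[s&(abs(a-q)<.001)]
        if len(w)>5: tt.append([w.min(),w.max()])
    tt=np.median(tt,0)*1000
    print("bar centre",cen,"span",np.linalg.norm(v)*1000,"ang",ang,"steel top z",z*1000,"width",np.diff(tt),"mid off",tt.mean())
    return cen,ang
E
python3 - <<'E'
from h import *
p,M=tool_axes(); print(p)
cen,ang=bar("b1"); print("axes x",M[:,0],"offset tool",(M.T@np.r_[cen-p[:2],0])[:2]*1000)
go([*cen,.08],ang)
E
```

```text
[ 0.4202 -0.0205  0.1956]
 flange px [347.2263 211.7299] (array([ 0.4445, -0.038 ]), 28.867414474487305, 5.881694316864014, 41.68913269042969)
 flange px [302.188  210.3985] (array([ 0.4125, -0.0016]), 27.733694076538086, 5.476713180541992, 42.14407730102539)
bar centre [ 0.4285 -0.0198] span 48.481984725405006 ang -48.70929893844078 steel top z 26.33608023998138 width [19.6123] mid off -0.8326377900822459
axes x [ 0.7287  0.6848 -0.0009] offset tool [6.5363 5.1857]
go [np.float64(0.42852317810058593), np.float64(-0.019802922248840334), 0.08] yaw -48.70929893844078 cur -46.87 
 shift [0.1749 0.1217 2.892 ] turn [0.0011 0.0066 0.3066] alt [ -0.0103   0.0017 -29.6934] q6 0.7415431559689564 t 9.0333
```

View pics/b1.png

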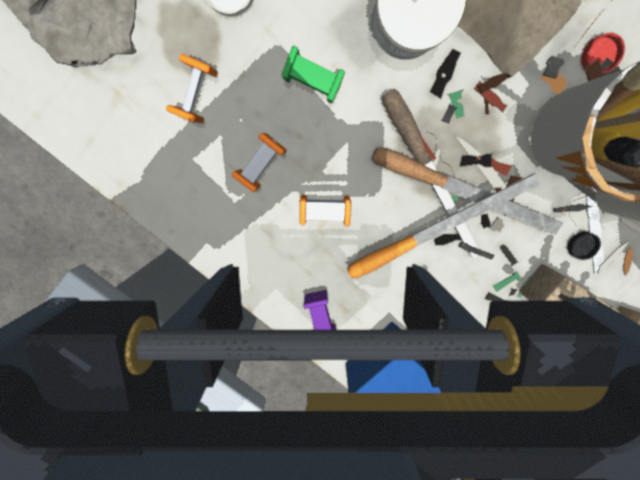

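The wrist view shows the right bar at (325,211): steel top at 26 mm and width 19.6 mm, so it is the 20 mm bar (slot 4). I align over it, go down and grip the flanges end to end.

Request:
{"name": "apply_moves", "arguments": {"series": [[[100,0.08,0.06,0.7,0,0,0.15],[100,0.17,0.12,1.6,0,0,0.3],[100,0.17,0.12,2.6,0,0,0.3],[100,0.17,0.12,3.4,0,0,0.3],[100,0.17,0.12,4.0,0,0,0.3],[100,0.17,0.12,4.4,0,0,0.3],[100,0.17,0.12,4.6,0,0,0.3],[100,0.17,0.12,4.6,0,0,0.3]]], "grip_force": 20}}

```text
t: 9.7
ee_pos: [0.4274, -0.0201, 0.0106]
orientation: [0.936, 0.352, -0.002, -0.001]
force: [0.2, -0.3, 0.2]
width: 1.002
finger_force: 0.0
```

```bash
python3 -c "
from h import *
print(status.get_state()['force'])
go([.4285,-.0198,.0105],-48.7)"
```

```text
[ 0.2153 -0.2948  0.1999]
go [0.4285, -0.0198, 0.0105] yaw -48.7 cur -48.78 
 shift [0.0253 0.0113 0.0031] turn [-0.0214  0.0236 -0.0136] alt [ 0.0371  0.0336 29.9864] q6 0.7778641188705553 t 9.7
```

Request:
{"name": "apply_moves", "arguments": {"series": [[[50,0.02,0.01,0,0,0,0],[50,0.02,0.01,0,0,0,0],[50,0.02,0.01,0,0,0,0],[50,0.02,0.01,0,0,0,0],[50,0.02,0.01,0,0,0,0],[50,0.02,0.01,0,0,0,0],[50,0.02,0.01,0,0,0,0],[50,0.02,0.01,0,0,0,0]]]}}

```text
t: 10.37
ee_pos: [0.4296, -0.0188, 0.012]
orientation: [0.936, 0.353, 0.0, 0.0]
force: [0.3, -0.0, 0.4]
width: 0.501
finger_force: 0.0
```

```bash
python3 -c "
from h import *
s=status.get_state(); print(s['ee_pos'],s['width'],s['finger_force'],s['force'])
go([.4285,-.0198,.0105],-48.7)"
```

```text
[ 0.4296 -0.0188  0.012 ] 0.5006709318818071 0.0 [ 0.3314 -0.0338  0.4248]
go [0.4285, -0.0198, 0.0105] yaw -48.7 cur -48.67 
 shift [-0.037   0.0003  0.0367] turn [ 0.0023 -0.0009  0.0045] alt [  0.0014   0.0035 -29.9955] q6 0.7791936869045664 t 10.3667
```

Request:
{"name": "apply_moves", "arguments": {"series": [[[50,0,0,-0.3,0,0,0],[50,0,0,-1,0,0,0],[50,0,0,-2,0,0,0],[50,0,0,-3,0,0,0],[50,0,0,-4,0,0,0],[50,0,0,-4.8,0,0,0],[50,0,0,-5.2,0,0,0],[50,0,0,-5.2,0,0,0]]]}}

```text
t: 11.03
ee_pos: [0.4321, -0.019, 0.224]
orientation: [0.936, 0.353, 0.004, 0.002]
force: [-0.5, 0.1, 0.0]
width: 0.501
finger_force: 0.0
```

```bash
python3 -c "
from h import *
s=status.get_state(); print(s['ee_pos'],s['width'],s['finger_force'],s['force'])
grab('wrist','b1h')
go([.60,.23,.2176],41.5)"
```

```text
[ 0.4321 -0.019   0.224 ] 0.5011535619946802 0.0 [-0.508   0.0552  0.0419]
go [0.6, 0.23, 0.2176] yaw 41.5 cur -48.68 
 shift [ 7.29   -1.8758  0.1115] turn [ 0.0013 -0.0457 14.9702] alt [  0.0457   0.0013 -15.0297] q6 0.7791619002832257 t 11.0833
```

View pics/b1h.png

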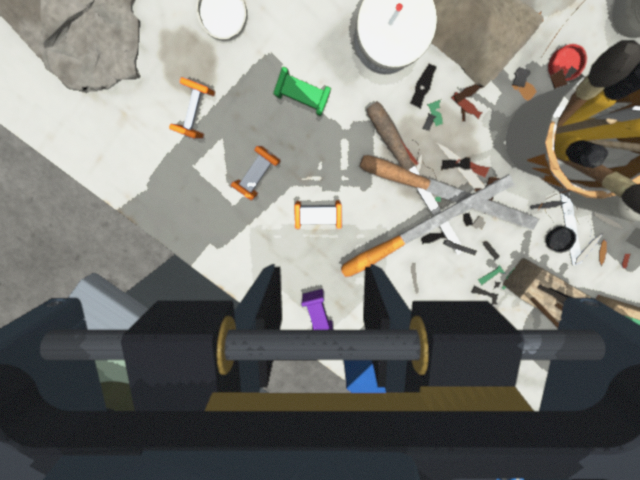

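The gripper closed to 0.50 without touching anything, and the bar is still on the bench at (318,214). I measure again with both cameras.

Run:
```python
from h import *
print(bar())
im,d,c=grab("top"); H=hsv(im)
o=(H[...,0]>5)&(H[...,0]<22)&(H[...,1]>150)&(H[...,2]>120)
for b,st,ce in blobs(o,20):
    if ce[1]>250: print("orange",st,ce,"ray",ray(ce,c,.03))
c=get_calibration("wrist"); E=np.array(c["extrinsics"]); p,M=tool_axes(); print(p)
for k in (-.011,0,.008):
    q=np.linalg.inv(E)@np.r_[p+M[:,2]*k,1]; f=foc(c); print(k,q[:3],f*q[0]/q[2]+c["cx"],f*q[1]/q[2]+c["cy"])
```

```text
flange px [340.     214.3025] (array([ 0.4451, -0.0376]), 28.665542602539062, 4.716942310333252, 42.33584213256836)
 flange px [298.25   214.3793] (array([ 0.4122, -0.002 ]), 28.685115814208984, 5.886340141296387, 40.31190490722656)
bar centre [ 0.4287 -0.0198] span 48.49711929476977 ang -47.29709976085789 steel top z 26.35679109030112 width [18.5941] mid off -0.7328969916740311
(array([ 0.4287, -0.0198]), np.float64(-47.29709976085789))
orange [288 263  16   9  66] [295.4091 266.9091] ray [[0.4461 0.1752]]
orange [346 269  17   4  58] [354.069  270.6034] ray [[0.4405 0.0723]]
orange [298 289  16   9  63] [304.9365 292.9365] ray [[0.4006 0.1578]]
orange [348 297  17   4  61] [356.2951 298.5738] ray [[0.3915 0.0684]]
[ 0.4286 -0.0188  0.2187]
-0.011 [-0.0023  0.0266  0.1964] 318.21263336406776 285.49528678435104
0 [-0.0023  0.0234  0.2069] 318.41591176243975 278.0137878238794
0.008 [-0.0023  0.0211  0.2145] 318.55122463450226 273.03370573064365
```

Run:
```python
from h import *
im,d,c=grab("wrist"); W=world(d,c); p,M=tool_axes()
T=(W-p)@M*1000
for z0 in range(-60,24,6):
    for sgn in (-1,1):
        m=(d>0)&(abs(T[...,2]-z0)<3)&(T[...,1]*sgn>0)&(abs(T[...,0])<120)
        if m.sum()>10: q=T[m]; print(z0,sgn,m.sum(),"x",np.percentile(q[:,0],[2,50,98]),"y",np.percentile(q[:,1],[2,50,98]))
```

```text
-60 -1 243 x [ 0.5287 16.7    17.8538] y [-31.2411 -23.5079 -20.1222]
-60 1 245 x [ 0.378  16.4391 17.8722] y [25.3063 28.6002 36.2861]
-54 -1 215 x [-1.5545 16.0137 17.6304] y [-30.6422 -22.4845 -20.1291]
-54 1 216 x [-1.6736 16.0673 17.7984] y [25.2979 27.8964 35.8402]
-48 -1 210 x [-4.9462 15.8551 17.6377] y [-30.0607 -21.9536 -20.1504]
-48 1 209 x [-5.1409 16.0096 17.6762] y [25.342  27.5475 35.4206]
-42 -1 186 x [-9.389  15.6931 17.6895] y [-29.8857 -21.243  -20.1512]
-42 1 196 x [-9.0308 15.728  17.6369] y [25.342  26.3917 34.8571]
-36 -1 188 x [-13.2329  15.7447  17.7294] y [-29.0895 -20.5638 -20.1434]
-36 1 173 x [-12.8034  15.5784  17.7018] y [25.3798 25.9053 34.505 ]
-30 -1 158 x [-14.3987  15.3206  17.7308] y [-28.631  -20.4448 -20.1155]
-30 1 163 x [-14.8009  14.4509  17.7104] y [25.3919 25.6442 33.7104]
-24 -1 128 x [-14.7937   9.88    17.4849] y [-26.6764 -20.3638 -20.1587]
-24 1 127 x [-14.9703  10.1126  17.5802] y [25.4309 25.6645 32.0571]
12 1 18 x [ 99.6068 100.2095 101.4814] y [179.6507 181.1525 184.5643]
18 1 35 x [ 98.9089  99.8269 101.2355] y [181.6488 184.022  188.6538]
```

Run:
```python
from h import *
im,d,c=grab("wrist"); W=world(d,c); p,M=tool_axes()
T=(W-p)@M*1000
print("cam in tool",(np.array(c["extrinsics"])[:3,3]-p)@M*1000)
for col in (272,277,368):
    for r in range(258,300,3): print(col,r,im[r,col],round(float(d[r,col]),4),T[r,col])
```

```text
cam in tool [  82.5488    2.239  -191.2701]
272 258 [216 217 208] 0.4344 [-65.9471 -62.7598 217.6084]
272 261 [216 217 209] 0.4363 [-70.3656 -63.053  218.3264]
272 264 [109 114 112] 0.1823 [ 17.0818 -25.0454 -20.5771]
272 267 [41 49 57] 0.178 [ 17.0974 -24.4013 -25.0661]
272 270 [39 46 53] 0.174 [ 17.0911 -23.7954 -29.2955]
272 273 [32 39 43] 0.172 [ 16.3549 -23.5003 -31.5756]
272 276 [26 28 30] 0.1701 [ 15.6577 -23.2032 -33.8577]
272 279 [26 27 27] 0.1674 [ 15.282  -22.7991 -36.7898]
272 282 [28 26 28] 0.1621 [ 16.0064 -22.011  -42.0706]
272 285 [24 23 25] 0.1594 [ 15.7488 -21.6058 -44.9755]
272 288 [22 23 23] 0.156 [ 15.8251 -21.0999 -48.4817]
272 291 [28 26 27] 0.153 [ 15.8139 -20.644  -51.6658]
272 294 [28 30 29] 0.1512 [ 15.2853 -20.3797 -53.6688]
272 297 [21 21 25] 0.1513 [ 13.9513 -20.3911 -53.9903]
277 258 [213 214 204] 0.4341 [-65.8419 -56.2267 217.3275]
277 261 [216 216 208] 0.4341 [-69.5936 -56.235  216.2668]
277 264 [213 214 206] 0.4353 [-73.7351 -56.3892 216.2188]
277 267 [78 77 75] 0.1812 [ 15.9396 -22.1646 -22.1226]
277 270 [27 27 29] 0.1783 [ 15.4567 -21.78   -25.2482
[... 573 characters left out ...]
86] 0.4047 [-59.2247  57.8411 188.6343]
368 264 [242 182  82] 0.4068 [-63.4211  58.1196 189.4649]
368 267 [94 64 38] 0.182 [ 15.6635  27.247  -21.3614]
368 270 [26 28 27] 0.1779 [ 15.6539  26.6806 -25.6792]
368 273 [27 30 29] 0.1734 [ 15.8641  26.0609 -30.3348]
368 276 [22 22 25] 0.1702 [ 15.6465  25.6177 -33.7775]
368 279 [17 17 20] 0.1687 [ 14.7497  25.4258 -35.5154]
368 282 [24 22 24] 0.1686 [ 13.3818  25.3996 -36.1355]
368 285 [26 25 24] 0.168 [ 12.1617  25.3261 -37.071 ]
368 288 [23 30 28] 0.1683 [ 10.6026  25.3645 -37.2581]
368 291 [28 26 32] 0.1675 [  9.4835  25.2628 -38.3772]
368 294 [21 25 22] 0.1688 [  7.4811  25.438  -37.6589]
368 297 [31 33 30] 0.1691 [  5.912   25.4752 -37.858 ]
```

The depth picture explains the miss. The finger ends sit about 20 mm behind the reported TCP, not 8 mm ahead of it. They are also centred about (1.4, 2.6) mm off in the camera's frame. So the fingers closed just above the flanges. I build both into my moves.

```bash
cat >> h.py <<'E'
OFF=np.array([.0014,.0026,0])   # finger centre as the wrist camera sees it, tool frame; finger ends at tool z = -20 mm
def fix(xy,M=None):
    if M is None: M=tool_axes()[1]
    return np.asarray(xy)-(M@OFF)[:2]
E
python3 - <<'E'
from h import *
cen,ang=bar(); t=fix(cen); print(t)
go([*t,-.012],-48.5)
E
```

```text
flange px [300.2353 212.7983] (array([ 0.4126, -0.0017]), 28.403244018554688, 5.835906982421875, 40.38825988769531)
 flange px [342.3832 212.8785] (array([ 0.4447, -0.0381]), 28.383747100830078, 5.728536605834961, 42.24934768676758)
bar centre [ 0.4286 -0.0199] span 48.57824383677831 ang -48.61195161852291 steel top z 26.37595169507323 width [19.2038] mid off -0.7790311278737452
[ 0.4258 -0.0189]
go [np.float64(0.42584687535522464), np.float64(-0.01885828709326079), -0.012] yaw -48.5 cur -48.68 
 shift [-0.0367 -0.028   5.7549] turn [-0.0243  0.0253 -0.0299] alt [ 0.0397  0.0381 29.9701] q6 0.7791575788188306 t 11.3333
```

Request:
{"name": "apply_moves", "arguments": {"series": [[[100,-0.04,-0.03,0.8,0,0,0],[100,-0.04,-0.03,1.7,0,0,0],[100,-0.04,-0.03,2.6,0,0,0],[100,-0.04,-0.03,3.3,0,0,0],[100,-0.04,-0.03,3.8,0,0,0],[100,-0.04,-0.03,4.2,0,0,0],[100,-0.04,-0.03,4.5,0,0,0],[100,-0.04,-0.03,4.5,0,0,0]]]}}

```text
t: 12.0
ee_pos: [0.4246, -0.0188, 0.0368]
orientation: [0.936, 0.353, -0.004, -0.002]
force: [-0.5, 0.3, 0.1]
width: 0.998
finger_force: 0.0
```

Request:
{"name": "apply_moves", "arguments": {"series": [[[100,0,0,0.5,0,0,0],[100,0,0,0.9,0,0,0],[100,0,0,1.1,0,0,0],[100,0,0,1.2,0,0,0],[100,0,0,1.23,0,0,0],[100,0,0,1.23,0,0,0]]]}}

```text
t: 12.5
ee_pos: [0.4279, -0.019, -0.0091]
orientation: [0.936, 0.353, 0.0, 0.0]
force: [0.6, -0.4, -1.0]
width: 1.002
finger_force: 0.0
```

```bash
python3 -c "
from h import *
print(status.get_state()['force'])
go([.4258,-.0189,-.012],-48.5)"
```

```text
[ 0.6087 -0.368  -0.9511]
go [0.4258, -0.0189, -0.012] yaw -48.5 cur -48.68 
 shift [-0.0375 -0.0377  0.0735] turn [ 0.0037 -0.0028 -0.0306] alt [-0.0043 -0.0059 29.9694] q6 0.7785276583240661 t 12.5
```

TCP is at z = -9 mm with no contact force, which confirms the short fingers. I close now.

Request:
{"name": "apply_moves", "arguments": {"series": [[[100,-0.04,-0.04,0.06,0,0,0],[50,-0.04,-0.04,0.06,0,0,0],[50,-0.04,-0.04,0.06,0,0,0],[50,-0.04,-0.04,0.06,0,0,0],[50,-0.04,-0.04,0.06,0,0,0],[50,-0.04,-0.04,0.06,0,0,0],[50,-0.04,-0.04,0.06,0,0,0],[50,-0.04,-0.04,0.06,0,0,0]]], "grip_force": 20}}

```text
t: 13.17
ee_pos: [0.4255, -0.0189, -0.0116]
orientation: [0.936, 0.353, 0.0, 0.0]
force: [-0.7, 0.5, 1.3]
width: 0.609
finger_force: 20.0
```

Request:
{"name": "apply_moves", "arguments": {"series": [[[50,0,0,0,0,0,0],[50,0,0,0,0,0,0]]]}}

```text
t: 13.33
ee_pos: [0.4255, -0.0189, -0.0116]
orientation: [0.936, 0.353, 0.0, 0.0]
force: [-0.8, 0.4, 2.7]
width: 0.614
finger_force: 20.0
```

```bash
python3 -c "
from h import *
s=status.get_state(); print(s['ee_pos'],s['width'],s['finger_force'],s['force'])"
```

```text
[ 0.4255 -0.0189 -0.0116] 0.6141318533568833 19.978904128074646 [-0.7796  0.3525  2.6728]
```

Request:
{"name": "apply_moves", "arguments": {"series": [[[50,0,0,-0.3,0,0,0],[50,0,0,-1,0,0,0],[50,0,0,-2,0,0,0],[50,0,0,-3,0,0,0],[50,0,0,-4,0,0,0],[50,0,0,-4.8,0,0,0],[50,0,0,-5.2,0,0,0],[50,0,0,-5.2,0,0,0]]]}}

```text
t: 14.0
ee_pos: [0.4276, -0.019, 0.1997]
orientation: [0.936, 0.353, 0.004, 0.002]
force: [0.7, -0.4, -2.1]
width: 0.612
finger_force: 20.0
```

```bash
python3 -c "
from h import *
s=status.get_state(); print(s['ee_pos'],s['width'],s['finger_force'],s['force'])
go([.593,.241,.21],41.5)"
```

```text
[ 0.4276 -0.019   0.1997] 0.6118747807631869 19.978326559066772 [ 0.6836 -0.4206 -2.0731]
go [0.593, 0.241, 0.21] yaw 41.5 cur -48.68 
 shift [ 7.3988 -2.1498 -0.2265] turn [ 0.0008 -0.0869 14.9696] alt [  0.087    0.0008 -15.0302] q6 0.7784059247841222 t 14.0
```

Request:
{"name": "apply_moves", "arguments": {"series": [[[50,0.5,-0.1,-0.1,0,0,-0.8],[50,1.1,-0.3,-0.2,0,0,-1.8],[50,1.7,-0.5,-0.23,0,0,-2.8],[50,2.3,-0.65,-0.23,0,0,-3.8],[50,2.9,-0.8,-0.23,0,0,-4.8],[50,3.5,-1,-0.23,0,0,-5.8],[50,4.1,-1.2,-0.23,0,0,-6.8],[50,4.7,-1.35,-0.23,0,0,-7.8]]]}}

```text
t: 14.67
ee_pos: [0.5299, 0.1468, 0.2026]
orientation: [0.717, 0.697, -0.002, -0.001]
force: [0.2, -1.0, -1.0]
width: 0.608
finger_force: 20.0
```

```bash
python3 -c "
from h import *
go([.593,.241,.21],41.5)"
```

```text
go [0.593, 0.241, 0.21] yaw 41.5 cur -1.56 
 shift [ 2.3961  1.5119 -0.1953] turn [-0.0485 -0.0055 -7.1771] alt [-0.0069  0.0609 22.8229] q6 0.2766031232798242 t 14.6667
```

Request:
{"name": "apply_moves", "arguments": {"series": [[[50,0.4,0.25,-0.1,0,0,-1.1],[50,0.8,0.5,-0.19,0,0,-2.2],[50,1.2,0.75,-0.19,0,0,-3.3],[50,1.6,1,-0.19,0,0,-4.4],[50,2,1.3,-0.19,0,0,-5.5],[50,2.3,1.45,-0.19,0,0,-6.5],[50,2.39,1.51,-0.19,0,0,-7.18],[50,2.39,1.51,-0.19,0,0,-7.18]]]}}

```text
t: 15.33
ee_pos: [0.5938, 0.2401, 0.2094]
orientation: [0.412, 0.911, -0.002, -0.002]
force: [0.2, 0.2, -2.9]
width: 0.61
finger_force: 20.0
```

Request:
{"name": "apply_moves", "arguments": {"series": [[[50,0,0,0,0,0,0],[50,0,0,0,0,0,0]]]}}

```text
t: 15.5
ee_pos: [0.5935, 0.2387, 0.2115]
orientation: [0.414, 0.91, -0.001, -0.001]
force: [0.8, 1.2, -1.5]
width: 0.613
finger_force: 20.0
```

```bash
cat >> h.py <<'E'
CY=[70,39,1,-37,-73]
def comb(fn=None):
    """case centre and angle (of its x) from the comb's teeth tops, wrist camera; rays at z=.052"""
    im,d,c=grab("wrist",fn); W=world(d,c)
    m=(d>0)&(abs(W[...,2]-.052)<.004)&(np.hypot(W[...,0]-.555,W[...,1]-.284)<.1)
    e=np.array([np.cos(np.radians(131.5)),np.sin(np.radians(131.5))])
    A,B,out=[],[],[]
    for b,s,ce in blobs(m,120):
        r=rect(ray(np.argwhere(b)[:,::-1],c,.052)); y=(r[0]-[.555,.284])@e*1000
        k=int(np.argmin(abs(np.array(CY)-y))); out.append((CY[k],ce.round(),r[0],r[1],r[2],r[3]))
    for o in out: print(" tooth",o)
    return out
E
python3 - <<'E'
from h import *
s=status.get_state(); print(s['ee_pos'],s['width'],s['force'])
comb("c1")
im,d,c=grab("wrist"); W=world(d,c); p,M=tool_axes(); T=(W-p)@M*1000
m=(d>0)&(d<.26)&(abs(T[...,1])<32)&(abs(T[...,0])<22)&(T[...,2]>-50)
H=hsv(im); o=m&(H[...,0]>3)&(H[...,0]<25)&(H[...,1]>130)
for b,st,ce in blobs(o,20): q=T[b]; print("held flange",st,"x",np.percentile(q[:,0],[2,98]),"y",np.percentile(q[:,1],[2,98]),"z",np.percentile(q[:,2],[2,98]))
E
```

```text
[0.5935 0.2387 0.2115] 0.613403396254381 [ 0.8323  1.2271 -1.5325]
 tooth (70, array([323.,  88.]), array([0.51  , 0.3349]), 32.938453674316406, 15.01640796661377, 41.113616943359375)
 tooth (39, array([323., 121.]), array([0.5304, 0.3116]), 33.85563659667969, 25.1995792388916, 41.12873077392578)
 tooth (1, array([323., 160.]), array([0.5554, 0.2836]), 33.75870132446289, 20.914899826049805, 41.13479232788086)
 tooth (-37, array([324., 197.]), array([0.5805, 0.255 ]), 32.91285705566406, 18.043731689453125, 41.15755844116211)
 tooth (-73, array([324., 230.]), array([0.6038, 0.2284]), 33.7159423828125, 11.2424955368042, 41.17134475708008)
held flange [360 263  21  67 981] x [-11.1039  14.4023] y [20.852  27.9613] z [-43.472  -18.2496]
held flange [264 264  20  66 955] x [-10.8748  14.0209] y [-28.221  -21.2338] z [-43.5558 -19.1412]
```

View pics/c1.png

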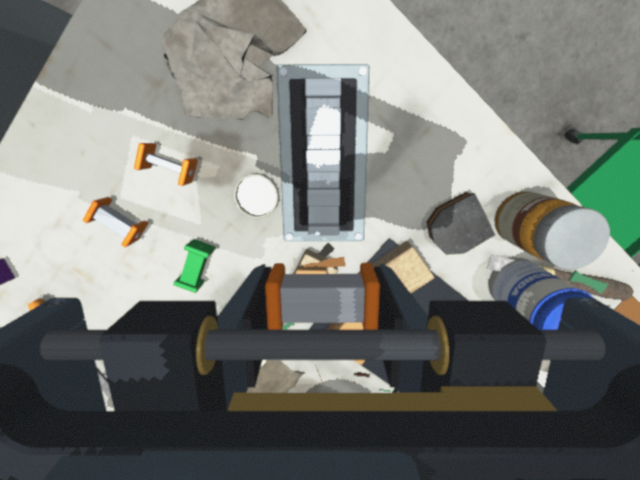

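The 20 mm bar is held square between the pads, its flanges at (274,300) and (370,300). The open comb is at (323,160), and the other two bars and the green decoy are to the left.

```bash
cat >> h.py <<'E'
def held(t=20):
    im,d,c=grab("wrist"); W=world(d,c); p,M=tool_axes(); T=(W-p)@M*1000; H=hsv(im)
    m=(d>0)&(abs(T[...,1])<31)&(abs(T[...,0])<24)&(T[...,2]>-50)&(T[...,2]<-5)
    o=m&(H[...,0]>3)&(H[...,0]<25)&(H[...,1]>130)
    print("held y",np.percentile(T[o][:,1],[1,99]))
    for sg in (-1,1):
        f=o&(T[...,1]*sg>22); z=np.percentile(T[f][:,2],4); tp=f&(abs(T[...,2]-z)<2.5); print(" flange top z",z,"x",np.percentile(T[tp][:,0],[1,99]), "front x",np.percentile(T[f][:,0],98))
    st=m&(abs(T[...,1])<15); z=np.percentile(T[st][:,2],10); tp=st&(abs(T[...,2]-z)<2.5)
    print(" steel z",z,np.percentile(T[st][:,2],[2,50,98]),"top x",np.percentile(T[tp][:,0],[1,99]),"all x",np.percentile(T[st][:,0],[1,99]))
E
python3 - <<'E'
from h import *
s=status.get_state(); print(s['ee_pos'],s['width'],s['force'])
held(); o=comb()
go([.593,.241,.21],41.15)
E
```

```text
[0.5939 0.2388 0.2125] 0.6102245832155617 [-1.4619  0.4973 -1.8362]
held y [-28.2555  27.9077]
 flange top z -43.59590288224057 x [-11.256   13.5136] front x 13.943355363606694
 flange top z -43.48359304055451 x [-11.3149  13.9672] front x 14.381338525576098
 steel z -38.33420553797722 [-38.7806 -37.4118 -20.4302] top x [-10.448    9.1164] all x [-10.3838   9.4058]
 tooth (70, array([322.,  87.]), array([0.5096, 0.3349]), 33.02981185913086, 15.940470695495605, 41.15777587890625)
 tooth (39, array([323., 121.]), array([0.5301, 0.3122]), 33.09647750854492, 25.245750427246094, 41.158973693847656)
 tooth (1, array([323., 160.]), array([0.5556, 0.2832]), 33.95903015136719, 20.991182327270508, 41.16010284423828)
 tooth (-37, array([323., 197.]), array([0.58  , 0.2552]), 33.02390670776367, 18.08049964904785, 41.16126251220703)
 tooth (-73, array([323., 230.]), array([0.6041, 0.2284]), 32.8120231628418, 10.149980545043945, 41.16196823120117)
go [0.593, 0.241, 0.21] yaw 41.15 cur 41.14 
 shift [0.058  0.0135 0.0754] turn [-0.0026  0.0007 -0.002 ] alt [ 0.001   0.0041 29.998 ] q6 -0.3535073581025052 t 15.7
```

```bash
cat >> h.py <<'E'
def case(z=.052):
    """case centre and angle of its x axis, by depth and by rays, from tooth centres"""
    im,d,c=grab("wrist"); W=world(d,c)
    m=(d>0)&(abs(W[...,2]-z)<.005)&(np.hypot(W[...,0]-.555,W[...,1]-.284)<.1)
    e=np.array([-.663,.749]); r=[]
    for b,s,ce in blobs(m,100):
        P=W[b][:,:2]; a=(P-[.555,.284])@e
        Rr=ray(np.argwhere(b)[:,::-1],c,z); ar=(Rr-[.555,.284])@e
        y=(a.min()+a.max())*500; k=np.argmin(abs(np.array(CY)-y)); w=(a.max()-a.min())*1000
        if abs(w-[16,26,22,18,10][k])<4: r.append((CY[k],*P.mean(0),W[b][:,2].mean(),*Rr.mean(0)))
    r=np.array(r); y=r[:,0]/1000
    for nm,Q in (("depth",r[:,1:3]),("ray",r[:,4:6])):
        px=np.polyfit(y,Q[:,0],1); py=np.polyfit(y,Q[:,1],1)
        C=np.array([px[1],py[1]]); print("case",nm,"teeth",r[:,0],"centre",C,"ang",np.degrees(np.arctan2(py[0],px[0]))-90,"scale",np.hypot(px[0],py[0]),"z",r[:,3].mean())
        if nm=="depth": out=(C,np.array([px[0],py[0]]))
    return out
E
python3 - <<'E'
from h import *
C,e=case(); e/=np.linalg.norm(e); S=C-.057*e; print("slot4",S)
go([*(S+.0007*e),.06],41.5)
E
```

```text
case depth teeth [ 70.  39.   1. -37. -73.] centre [0.556  0.2828] ang 41.49714401149663 scale 0.9930111435719028 z 0.0533275196567487
case ray teeth [ 70.  39.   1. -37. -73.] centre [0.556  0.2828] ang 41.496538334110625 scale 0.9964844912682252 z 0.0533275196567487
slot4 [0.5937 0.2401]
go [np.float64(0.5932536408344118), np.float64(0.24065972548734504), 0.06] yaw 41.5 cur 41.15 
 shift [0.0474 0.0101 3.8287] turn [-0.0001  0.0011 -0.0589] alt [ 0.0018  0.0002 29.9411] q6 -0.3536066138885933 t 15.75
```

Request:
{"name": "apply_moves", "arguments": {"series": [[[50,0.05,0.01,0.7,0,0,-0.06],[50,0.05,0.01,1.5,0,0,-0.06],[50,0.05,0.01,2.3,0,0,-0.06],[50,0.05,0.01,3,0,0,-0.06],[50,0.05,0.01,3.5,0,0,-0.06],[50,0.05,0.01,3.8,0,0,-0.06],[50,0.05,0.01,3.83,0,0,-0.06],[50,0.05,0.01,3.83,0,0,-0.06]]]}}

```text
t: 16.42
ee_pos: [0.5931, 0.2409, 0.0595]
orientation: [0.41, 0.912, -0.0, -0.0]
force: [-0.2, -0.9, -2.7]
width: 0.615
finger_force: 20.0
```

Request:
{"name": "apply_moves", "arguments": {"series": [[[50,0,0,0,0,0,0],[50,0,0,0,0,0,0],[50,0,0,0,0,0,0]]]}}

```text
t: 16.67
ee_pos: [0.5942, 0.2414, 0.0613]
orientation: [0.41, 0.912, 0.001, 0.001]
force: [-0.1, -0.6, -1.7]
width: 0.615
finger_force: 20.0
```

Run:
```python
from h import *
s=status.get_state(); print(s['ee_pos'],s['force'])
C,e=case(); e/=np.linalg.norm(e); S=C-.057*e; print("slot4",S)
held()
go([*(S+.0007*e),.045],41.5)
```

```text
[0.5942 0.2414 0.0613] [-0.1458 -0.5777 -1.6897]
case depth teeth [ 70.  39.   1. -37.] centre [0.5555 0.283 ] ang 41.46617018050719 scale 0.9852729876478405 z 0.053282701051161105
case ray teeth [ 70.  39.   1. -37.] centre [0.5556 0.2829] ang 41.46611359263821 scale 0.9914025668179145 z 0.053282701051161105
slot4 [0.5932 0.2403]
held y [-27.9482  28.2323]
 flange top z -44.02822930531683 x [-11.3635  13.6183] front x 13.92864149051451
 flange top z -43.946012509200074 x [-11.274   13.7513] front x 14.311645501119951
 steel z -38.87906649097219 [-39.3536 -37.9688 -20.9412] top x [-10.5877   9.0513] all x [-10.5046   9.2991]
go [np.float64(0.5927699082643382), np.float64(0.2407879631471246), 0.045] yaw 41.5 cur 41.56 
 shift [ 0.0087 -0.0298  0.3965] turn [0.0157 0.007  0.0092] alt [ -0.011    0.0247 -29.9908] q6 -0.3571291557938118 t 16.7667
```

Request:
{"name": "apply_moves", "arguments": {"series": [[[50,0.01,-0.02,0.2,0,0,0],[50,0.01,-0.03,0.35,0,0,0],[50,0.01,-0.03,0.45,0,0,0],[50,0.01,-0.03,0.55,0,0,0],[50,0.01,-0.03,0.65,0,0,0],[50,0.01,-0.03,0.7,0,0,0],[50,0.01,-0.03,0.7,0,0,0]]]}}

```text
t: 17.35
ee_pos: [0.5918, 0.2405, 0.031]
orientation: [0.41, 0.912, -0.001, -0.0]
force: [0.0, 0.9, -2.2]
width: 0.615
finger_force: 20.0
```

Run:
```python
from h import *
s=status.get_state(); print(s['ee_pos'],s['force'],s['wrist_torque'],s['width'])
go([.5928,.2407,.0194],41.5)
```

```text
[0.5918 0.2405 0.031 ] [ 0.0047  0.9008 -2.18  ] [ 0.0483 -0.1086  0.0132] 0.6151053153613556
go [0.5928, 0.2407, 0.0194] yaw 41.5 cur 41.56 
 shift [-0.0123  0.0224  0.2909] turn [-0.0123 -0.0034  0.0095] alt [  0.0054  -0.0193 -29.9905] q6 -0.3572028091508815 t 17.35
```

Request:
{"name": "apply_moves", "arguments": {"series": [[[50,0,0.01,0.08,0,0,0],[50,0,0.01,0.16,0,0,0],[50,0,0.01,0.22,0,0,0],[50,0,0.01,0.27,0,0,0],[50,0,0.01,0.29,0,0,0],[50,0,0.01,0.29,0,0,0],[50,0,0.01,0.29,0,0,0]]]}}

```text
t: 17.93
ee_pos: [0.5925, 0.2409, 0.0202]
orientation: [0.41, 0.912, -0.0, 0.0]
force: [0.1, 0.5, -1.5]
width: 0.613
finger_force: 20.0
```

Run:
```python
from h import *
s=status.get_state(); print(s['ee_pos'],s['force'],s['wrist_torque'],s['width'])
```

```text
[0.5925 0.2409 0.0202] [ 0.0784  0.4802 -1.5447] [ 0.0225 -0.1373  0.0179] 0.6126692490097833
```

Request:
{"name": "apply_moves", "arguments": {"series": [[[50,0,0,0.02,0,0,0],[50,0,0,0.02,0,0,0],[85,0,0,0.02,0,0,0],[85,0,0,0.02,0,0,0],[85,0,0,0.02,0,0,0],[85,0,0,0.02,0,0,0],[85,0,0,-0.3,0,0,0],[85,0,0,-1,0,0,0]]]}}

```text
t: 18.6
ee_pos: [0.5899, 0.2399, 0.0572]
orientation: [0.41, 0.912, -0.003, -0.003]
force: [0.7, 1.6, 0.7]
width: 0.853
finger_force: 0.0
```

Request:
{"name": "apply_moves", "arguments": {"series": [[[100,0,0,-0.8,0,0,0],[100,0,0,-1.7,0,0,0],[100,0,0,-2.6,0,0,0],[100,0,0,-3.3,0,0,0],[100,0,0,-3.7,0,0,0],[100,0,0,-3.7,0,0,0]]]}}

```text
t: 19.1
ee_pos: [0.5947, 0.2418, 0.2134]
orientation: [0.41, 0.912, 0.003, 0.003]
force: [0.9, -0.9, 1.4]
width: 1.0
finger_force: 0.0
```

```bash
cat >> h.py <<'E'
def filed(fn=None):
    """orange flanges standing by the comb: centre in the case frame (rays at the flange top by depth)"""
    C,e=case(); e=e/np.linalg.norm(e); x=np.array([e[1],-e[0]])
    im,d,c=grab("wrist",fn); W=world(d,c); H=hsv(im)
    o=(H[...,0]>3)&(H[...,0]<25)&(H[...,1]>130)&(d>0)&(W[...,2]>.03)&(W[...,2]<.09)&(np.hypot(*(W[...,:2]-C).transpose(2,0,1))<.1)
    for b,s,ce in blobs(o,40):
        P=W[b]; zt=np.percentile(P[:,2],90); P=P[P[:,2]>zt-.003]; r=rect(P[:,:2])[0]-C
        print(" flange px",ce.round(),"case x %.1f y %.1f"%(1000*r@x,1000*r@e),"top z %.1f"%(zt*1000),"centre z",round(zt*1000-15,1))
    return C,e
E
python3 - <<'E'
from h import *
s=status.get_state(); print(s['ee_pos'],s['width'])
C,e=filed()
im,d,c=grab("top"); H=hsv(im)
o=(H[...,0]>5)&(H[...,0]<22)&(H[...,1]>150)&(H[...,2]>120)
for b,st,ce in blobs(o,20):
    if ce[1]>150: print("orange",st,ce,"ray",ray(ce,c,.03))
go([.4158,.0708,.195],4.3)
E
```

```text
[0.5947 0.2418 0.2134] 0.9997014924376738
case depth teeth [ 70.  39.   1. -73.] centre [0.556  0.2826] ang 41.41878583211451 scale 0.9940358521542958 z 0.053453879150836284
case ray teeth [ 70.  39.   1. -73.] centre [0.5561 0.2826] ang 41.41886684301613 scale 0.9981424974588764 z 0.053453879150836284
 flange px [297. 216.] case x -24.5 y -56.1 top z 63.3 centre z 48.3
 flange px [344. 216.] case x 24.5 y -55.0 top z 63.3 centre z 48.3
orange [564 169  13  10  30] [569.8333 173.3   ] ray [[ 0.622  -0.3188]]
orange [613 191   7   6  26] [615.9615 193.1154] ray [[ 0.5856 -0.3993]]
orange [443 254  19  47 433] [452.1871 278.4665] ray [[ 0.4282 -0.0994]]
go [0.4158, 0.0708, 0.195] yaw 4.3 cur 41.56 
 shift [-0.2588 -6.1076  0.3114] turn [-0.0207  0.0008  6.2097] alt [ -0.001   -0.0267 -23.7903] q6 -0.3570104101693173 t 19.25
```

The first bar is down in slot 4: its flanges are at case x ±24.5 and its centre is about 46 mm up once the camera's +1.4 mm height bias is removed. Next is the middle bar.

Request:
{"name": "apply_moves", "arguments": {"series": [[[100,-0.1,-0.7,0.1,0,0,0.8],[100,-0.2,-1.6,0.3,0,0,1.8],[100,-0.26,-2.6,0.31,0,0,2.9],[100,-0.26,-3.6,0.31,0,0,4],[100,-0.26,-4.6,0.31,0,0,5.1],[100,-0.26,-5.5,0.31,0,0,6],[100,-0.26,-6.1,0.31,0,0,6.2],[100,-0.26,-6.1,0.31,0,0,6.2]]]}}

```text
t: 19.92
ee_pos: [0.4115, 0.0687, 0.194]
orientation: [0.681, 0.733, -0.003, -0.002]
force: [0.0, 0.3, 0.6]
width: 0.999
finger_force: 0.0
```

Request:
{"name": "apply_moves", "arguments": {"series": [[[100,0,0,0,0,0,0],[100,0,0,0,0,0,0],[100,0,0,0,0,0,0]]]}}

```text
t: 20.17
ee_pos: [0.4175, 0.0718, 0.1952]
orientation: [0.679, 0.734, -0.0, -0.0]
force: [0.3, -0.4, -0.2]
width: 0.999
finger_force: 0.0
```

Run:
```python
from h import *
cen,ang=bar(near=(.4175,.07)); M=tool_axes()[1]; t=cen-(M@[.0014,0,0])[:2]; print(t)
go([*t,-.0125],ang)
```

```text
flange px [298.5839 219.2819] (array([0.3931, 0.0658]), 28.125207901000977, 5.506011009216309, -86.62093019485474)
 flange px [343.2553 219.0567] (array([0.4422, 0.0696]), 28.11161994934082, 5.475862503051758, -84.62640285491943)
bar centre [0.4177 0.0677] span 49.214901958677636 ang 4.441923058166793 steel top z 24.27584734611818 width [15.9015] mid off -0.8437945876759567
[0.4178 0.0663]
go [np.float64(0.4177716912844434), np.float64(0.06631977372832311), -0.0125] yaw 4.441923058166793 cur 4.41 
 shift [-0.1387  0.0006  5.1943] turn [-0.0083 -0.0001 -0.005 ] alt [-0.0002  0.013  29.9949] q6 0.06621876585036973 t 20.2167
```

Steel width 15.9 mm, so this is the 16 mm bar, for slot 3.

Request:
{"name": "apply_moves", "arguments": {"series": [[[100,-0.1,0,0.8,0,0,0],[100,-0.1,0,1.8,0,0,0],[100,-0.1,0,2.8,0,0,0],[100,-0.1,0,3.6,0,0,0],[100,-0.1,0,4.3,0,0,0],[100,-0.1,0,4.8,0,0,0],[100,-0.1,0,5.1,0,0,0],[100,-0.1,0,5.17,0,0,0]]]}}

```text
t: 20.88
ee_pos: [0.4159, 0.0676, -0.0135]
orientation: [0.679, 0.734, -0.002, -0.002]
force: [-0.6, 0.2, -0.6]
width: 0.997
finger_force: 0.0
```

Run:
```python
from h import *
print(status.get_state()['force'])
go([.4178,.0677,-.012],4.44)
```

```text
[-0.5848  0.241  -0.6424]
go [0.4178, 0.0677, -0.012] yaw 4.44 cur 4.42 
 shift [-0.0001  0.0469 -0.0368] turn [-0.0504  0.0033 -0.0042] alt [ 0.0052  0.0791 29.9957] q6 0.05678314434562071 t 20.8833
```

Request:
{"name": "apply_moves", "arguments": {"series": [[[100,0,0,0,0,0,0],[50,0,0,0,0,0,0],[50,0,0,0,0,0,0],[50,0,0,0,0,0,0],[50,0,0,0,0,0,0],[50,0,0,0,0,0,0],[50,0,0,0,0,0,0],[50,0,0,0,0,0,0]]]}}

```text
t: 21.55
ee_pos: [0.4172, 0.0673, -0.0105]
orientation: [0.68, 0.733, 0.0, 0.0]
force: [-0.7, 0.4, 4.5]
width: 0.617
finger_force: 20.0
```

Request:
{"name": "apply_moves", "arguments": {"series": [[[50,0,0,0,0,0,0],[50,0,0,0,0,0,0],[50,0,0,0,0,0,0]]]}}

```text
t: 21.8
ee_pos: [0.4172, 0.0673, -0.0105]
orientation: [0.68, 0.733, 0.0, 0.0]
force: [-1.4, 1.1, 5.5]
width: 0.617
finger_force: 20.0
```

Request:
{"name": "apply_moves", "arguments": {"series": [[[50,0,0,-0.3,0,0,0],[50,0,0,-1,0,0,0],[50,0,0,-2,0,0,0],[50,0,0,-3,0,0,0],[50,0,0,-4,0,0,0],[50,0,0,-4.8,0,0,0],[50,0,0,-5.2,0,0,0],[50,0,0,-5.2,0,0,0]]]}}

```text
t: 22.47
ee_pos: [0.4195, 0.0676, 0.2006]
orientation: [0.68, 0.733, 0.003, 0.003]
force: [0.8, 1.0, -2.7]
width: 0.615
finger_force: 20.0
```

Run:
```python
from h import *
s=status.get_state(); print(s['width'],s['finger_force'],s['force'])
go([.5683,.2685,.21],41.45)
```

```text
0.6145507391685521 19.999743103981018 [ 0.7853  0.9826 -2.694 ]
go [0.5683, 0.2685, 0.21] yaw 41.45 cur 4.35 
 shift [ 4.7256  4.0916 -0.1962] turn [ 0.0815  0.0231 -6.1826] alt [ 0.0298 -0.1054 23.8172] q6 0.05679811563363096 t 22.4667
```

Request:
{"name": "apply_moves", "arguments": {"series": [[[50,0.5,0.4,-0.1,0,0,-0.7],[50,1.2,1.0,-0.2,0,0,-1.6],[50,1.9,1.6,-0.2,0,0,-2.5],[50,2.6,2.2,-0.2,0,0,-3.4],[50,3.3,2.8,-0.2,0,0,-4.3],[50,4,3.4,-0.2,0,0,-5.2],[50,4.5,3.9,-0.2,0,0,-5.9],[50,4.73,4.09,-0.2,0,0,-6.18]]]}}

```text
t: 23.13
ee_pos: [0.5671, 0.2711, 0.2012]
orientation: [0.409, 0.912, -0.001, -0.001]
force: [0.4, 0.3, -1.9]
width: 0.611
finger_force: 20.0
```

Request:
{"name": "apply_moves", "arguments": {"series": [[[50,0,0,0,0,0,0],[50,0,0,0,0,0,0],[50,0,0,0,0,0,0],[50,0,0,0,0,0,0]]]}}

```text
t: 23.47
ee_pos: [0.5649, 0.2672, 0.2045]
orientation: [0.412, 0.911, -0.001, -0.0]
force: [-0.3, 0.0, -2.1]
width: 0.612
finger_force: 20.0
```

Run:
```python
from h import *
s=status.get_state(); print(s['ee_pos'],s['width'],s['force'])
held(16); C,e=filed(); S=C-.019*e; print("slot3",S)
im,d,c=grab("top"); H=hsv(im)
o=(H[...,0]>5)&(H[...,0]<22)&(H[...,1]>150)&(H[...,2]>120)
for b,st,ce in blobs(o,20):
    if ce[1]>150: print("orange",st,ce,"ray",ray(ce,c,.03))
go([*S,.06],41.45)
```

```text
[0.5649 0.2672 0.2045] 0.6116293648259801 [-0.3119  0.0238 -2.0944]
held y [-28.2958  27.8534]
 flange top z -42.30188345669152 x [-11.9059  13.9682] front x 14.507448519222667
 flange top z -42.32028636401218 x [-11.8446  14.1955] front x 14.512017235839075
 steel z -35.10913294130535 [-35.5968 -34.1848 -20.109 ] top x [-8.1606  7.5213] all x [-8.0785  7.692 ]
case depth teeth [70. 39.  1.] centre [0.5557 0.2831] ang 41.47766980683437 scale 0.9892147978492501 z 0.053407317651193977
case ray teeth [70. 39.  1.] centre [0.5559 0.283 ] ang 41.4754927851522 scale 0.9931149199620604 z 0.053407317651193977
 flange px [302. 251.] case x -24.8 y -56.7 top z 63.1 centre z 48.1
 flange px [348. 251.] case x 24.1 y -55.7 top z 63.3 centre z 48.3
slot3 [0.5683 0.2689]
orange [564 169  13  10  31] [569.8065 173.2258] ray [[ 0.6221 -0.3188]]
orange [613 191   7   6  27] [615.8519 193.1111] ray [[ 0.5856 -0.3991]]
orange [443 255  19  46 433] [452.1663 278.5219] ray [[ 0.4281 -0.0993]]
go [np.float64(0.5682891427181274), np.float64(0.26890830386754716), 0.06] yaw 41.45 cur 41.39 
 shift [-0.0212  0.0686  3.6358] turn [ 0.0032  0.0023 -0.0101] alt [ 0.0035 -0.0051 29.9899] q6 -0.29856717776937935 t 23.6667
```

Request:
{"name": "apply_moves", "arguments": {"series": [[[50,-0.01,0.07,0.7,0,0,0],[50,-0.01,0.07,1.5,0,0,0],[50,-0.01,0.07,2.3,0,0,0],[50,-0.01,0.07,3,0,0,0],[50,-0.01,0.07,3.4,0,0,0],[50,-0.01,0.07,3.6,0,0,0],[50,-0.01,0.07,3.6,0,0,0],[50,-0.01,0.07,3.6,0,0,0]]]}}

```text
t: 24.33
ee_pos: [0.5688, 0.27, 0.0619]
orientation: [0.411, 0.911, 0.0, 0.0]
force: [-0.0, -0.6, -0.8]
width: 0.609
finger_force: 20.0
```

Request:
{"name": "apply_moves", "arguments": {"series": [[[50,0,0,0,0,0,0],[50,0,0,0,0,0,0]]]}}

```text
t: 24.5
ee_pos: [0.5694, 0.2704, 0.0629]
orientation: [0.411, 0.912, 0.001, 0.001]
force: [0.4, -0.1, -1.2]
width: 0.61
finger_force: 20.0
```

Run:
```python
from h import *
s=status.get_state(); print(s['ee_pos'],s['width'],s['force'])
go([.5682,.2690,.031],41.45); go([.5682,.2690,.0185],41.45)
```

```text
[0.5694 0.2704 0.0629] 0.6101676796923546 [ 0.4165 -0.0902 -1.2481]
go [0.5682, 0.269, 0.031] yaw 41.45 cur 41.43 
 shift [-0.006  -0.0476  0.7965] turn [ 0.0315  0.0105 -0.0026] alt [ 0.0166 -0.0494 29.9974] q6 -0.29793508242206707 t 24.5
go [0.5682, 0.269, 0.0185] yaw 41.45 cur 41.43 
 shift [-0.0057 -0.0487  1.1089] turn [ 0.0315  0.0105 -0.0026] alt [ 0.0166 -0.0494 29.9974] q6 -0.29793508242206707 t 24.5
```

Request:
{"name": "apply_moves", "arguments": {"series": [[[50,0,-0.02,0.2,0,0,0],[50,0,-0.04,0.35,0,0,0],[50,0,-0.04,0.45,0,0,0],[50,0,-0.04,0.55,0,0,0],[50,0,-0.04,0.65,0,0,0],[50,0,-0.04,0.75,0,0,0],[50,0,-0.04,0.78,0,0,0],[50,0,-0.04,0.78,0,0,0]]]}}

```text
t: 25.17
ee_pos: [0.5667, 0.2687, 0.0292]
orientation: [0.411, 0.912, -0.0, -0.0]
force: [-0.4, 0.2, -1.4]
width: 0.61
finger_force: 20.0
```

Run:
```python
from h import *
s=status.get_state(); print(s['ee_pos'],s['width'],s['force'],s['wrist_torque'])
go([.5682,.2690,.0185],41.45)
```

```text
[0.5667 0.2687 0.0292] 0.6103818553480487 [-0.4204  0.2077 -1.4424] [ 0.0634 -0.1658  0.0259]
go [0.5682, 0.269, 0.0185] yaw 41.45 cur 41.44 
 shift [-0.0194  0.0319  0.2683] turn [-0.01   -0.0018 -0.0012] alt [-0.0029  0.0157 29.9987] q6 -0.29869511020487405 t 25.1667
```

Request:
{"name": "apply_moves", "arguments": {"series": [[[50,0,0.01,0.08,0,0,0],[50,0,0.02,0.16,0,0,0],[50,0,0.02,0.22,0,0,0],[50,0,0.02,0.26,0,0,0],[50,0,0.02,0.28,0,0,0],[50,0,0.02,0.28,0,0,0],[50,0,0.02,0.28,0,0,0]]]}}

```text
t: 25.75
ee_pos: [0.5677, 0.2694, 0.0187]
orientation: [0.411, 0.912, 0.0, 0.0]
force: [0.4, 0.3, -1.6]
width: 0.612
finger_force: 20.0
```

Run:
```python
from h import *
s=status.get_state(); print(s['ee_pos'],s['width'],s['force'],s['wrist_torque'])
```

```text
[0.5677 0.2694 0.0187] 0.6123857227445262 [ 0.3893  0.2865 -1.5915] [ 0.0535 -0.1171  0.0483]
```

Request:
{"name": "apply_moves", "arguments": {"series": [[[50,0,0,0.02,0,0,0],[50,0,0,0.02,0,0,0],[85,0,0,0.02,0,0,0],[85,0,0,0.02,0,0,0],[85,0,0,0.02,0,0,0],[85,0,0,0.02,0,0,0],[85,0,0,-0.3,0,0,0],[85,0,0,-1,0,0,0]]]}}

```text
t: 26.42
ee_pos: [0.565, 0.2682, 0.0553]
orientation: [0.411, 0.912, -0.003, -0.003]
force: [-0.1, -0.2, 0.1]
width: 0.853
finger_force: 0.0
```

Request:
{"name": "apply_moves", "arguments": {"series": [[[100,0,0,-0.8,0,0,0],[100,0,0,-1.7,0,0,0],[100,0,0,-2.6,0,0,0],[100,0,0,-3.3,0,0,0],[100,0,0,-3.7,0,0,0],[100,0,0,-3.7,0,0,0],[100,0,0,-3.7,0,0,0]]]}}

```text
t: 27.0
ee_pos: [0.5678, 0.2695, 0.2071]
orientation: [0.411, 0.912, 0.001, 0.001]
force: [-0.7, -0.4, -0.5]
width: 1.002
finger_force: 0.0
```

Run:
```python
from h import *
s=status.get_state(); print(s['ee_pos'],s['width'])
filed()
go([.4250,.1645,.195],21.3)
```

```text
[0.5678 0.2695 0.2071] 1.001704396301092
case depth teeth [70. 39.] centre [0.5557 0.283 ] ang 41.41341918149999 scale 0.9882308333680321 z 0.053435146502722686
case ray teeth [70. 39.] centre [0.5559 0.2828] ang 41.412712531395414 scale 0.9923671558288811 z 0.053435146502722686
 flange px [300. 218.] case x -24.0 y -18.9 top z 61.1 centre z 46.1
 flange px [347. 218.] case x 24.7 y -18.9 top z 61.1 centre z 46.1
 flange px [300. 252.] case x -24.6 y -56.3 top z 63.3 centre z 48.3
 flange px [346. 251.] case x 24.3 y -55.9 top z 63.2 centre z 48.2
go [0.425, 0.1645, 0.195] yaw 21.3 cur 41.44 
 shift [ 0.3867 -4.384   0.2576] turn [-0.0316 -0.0029  3.3562] alt [  0.0041  -0.0445 -26.6437] q6 -0.2983435530675836 t 27.1
```

The second bar is seated in slot 3. The third bar is next.

Request:
{"name": "apply_moves", "arguments": {"series": [[[100,0.1,-0.7,0.1,0,0,0.6],[100,0.2,-1.6,0.26,0,0,1.4],[100,0.39,-2.6,0.26,0,0,2.2],[100,0.39,-3.5,0.26,0,0,2.9],[100,0.39,-4.2,0.26,0,0,3.36],[100,0.39,-4.38,0.26,0,0,3.36],[100,0.39,-4.38,0.26,0,0,3.36],[100,0.39,-4.38,0.26,0,0,3.36]]]}}

```text
t: 27.77
ee_pos: [0.4265, 0.1655, 0.1957]
orientation: [0.564, 0.826, 0.0, -0.0]
force: [0.4, 0.3, 0.1]
width: 1.0
finger_force: 0.0
```

Request:
{"name": "apply_moves", "arguments": {"series": [[[100,0,0,0,0,0,0],[100,0,0,0,0,0,0]]]}}

```text
t: 27.93
ee_pos: [0.4271, 0.1659, 0.1958]
orientation: [0.564, 0.826, -0.0, -0.0]
force: [-0.1, 0.4, 0.1]
width: 0.997
finger_force: 0.0
```

Run:
```python
from h import *
cen,ang=bar("b3",near=(.425,.163)); go([*cen,-.0115],ang)
```

```text
flange px [296.9868 216.1192] (array([0.4026, 0.1551]), 28.048128128051758, 6.5871357917785645, -70.05072784423828)
 flange px [341.4384 216.7603] (array([0.4481, 0.1722]), 29.09914779663086, 5.490685939788818, -67.80657196044922)
bar centre [0.4253 0.1637] span 48.60241398363813 ang 20.679717536643224 steel top z 20.344872301874428 width [7.7345] mid off -0.9200806156206593
go [np.float64(0.42531486511230465), np.float64(0.16366549682617187), -0.0115] yaw 20.679717536643224 cur 21.32 
 shift [-0.0368 -0.056   5.1825] turn [-0.0032 -0.0004  0.1067] alt [  0.0006  -0.005  -29.8933] q6 -0.026695229823732614 t 27.9833
```

Steel width 7.7 mm, so this is the 8 mm bar, for slot 1.

Request:
{"name": "apply_moves", "arguments": {"series": [[[100,-0.04,-0.05,0.8,0,0,0.1],[100,-0.04,-0.05,1.8,0,0,0.1],[100,-0.04,-0.05,2.8,0,0,0.1],[100,-0.04,-0.05,3.6,0,0,0.1],[100,-0.04,-0.05,4.3,0,0,0.1],[100,-0.04,-0.05,4.8,0,0,0.1],[100,-0.04,-0.05,5.1,0,0,0.1],[100,-0.04,-0.05,5.18,0,0,0.1]]]}}

```text
t: 28.65
ee_pos: [0.4236, 0.1628, -0.0134]
orientation: [0.569, 0.823, -0.002, -0.001]
force: [0.0, 0.1, 0.3]
width: 1.003
finger_force: 0.0
```

Request:
{"name": "apply_moves", "arguments": {"series": [[[100,0,0,0,0,0,0],[50,0,0,0,0,0,0],[50,0,0,0,0,0,0],[50,0,0,0,0,0,0],[50,0,0,0,0,0,0],[50,0,0,0,0,0,0],[50,0,0,0,0,0,0],[50,0,0,0,0,0,0]]]}}

```text
t: 29.32
ee_pos: [0.4249, 0.163, -0.0105]
orientation: [0.569, 0.823, 0.0, 0.0]
force: [-1.0, -0.4, 5.0]
width: 0.614
finger_force: 20.0
```

Request:
{"name": "apply_moves", "arguments": {"series": [[[50,0,0,0,0,0,0],[50,0,0,0,0,0,0],[50,0,0,0,0,0,0]]]}}

```text
t: 29.57
ee_pos: [0.4248, 0.1629, -0.0105]
orientation: [0.569, 0.823, 0.0, 0.0]
force: [-1.5, 0.4, 5.6]
width: 0.61
finger_force: 20.0
```

Request:
{"name": "apply_moves", "arguments": {"series": [[[50,0,0,-0.3,0,0,0],[50,0,0,-1,0,0,0],[50,0,0,-2,0,0,0],[50,0,0,-3,0,0,0],[50,0,0,-4,0,0,0],[50,0,0,-4.8,0,0,0],[50,0,0,-5.2,0,0,0],[50,0,0,-5.2,0,0,0]]]}}

```text
t: 30.23
ee_pos: [0.4268, 0.1637, 0.2006]
orientation: [0.569, 0.823, 0.003, 0.002]
force: [0.7, -0.2, -2.8]
width: 0.615
finger_force: 20.0
```

Run:
```python
from h import *
s=status.get_state(); print(s['width'],s['finger_force'],s['force'])
go([.518,.3257,.21],41.45)
```

```text
0.6150522658933943 19.999473094940186 [ 0.7003 -0.2384 -2.7514]
go [0.518, 0.3257, 0.21] yaw 41.45 cur 20.68 
 shift [ 2.9843  3.5639 -0.2059] turn [ 0.0778  0.0165 -3.4621] alt [ 0.0232 -0.1093 26.5377] q6 -0.019739978973996538 t 30.2333
```

Request:
{"name": "apply_moves", "arguments": {"series": [[[50,0.4,0.5,-0.1,0,0,-0.5],[50,1.0,1.2,-0.2,0,0,-1.2],[50,1.6,1.9,-0.2,0,0,-1.9],[50,2.2,2.6,-0.2,0,0,-2.6],[50,2.7,3.2,-0.2,0,0,-3.2],[50,2.98,3.5,-0.2,0,0,-3.46],[50,2.98,3.56,-0.2,0,0,-3.46],[50,2.98,3.56,-0.2,0,0,-3.46]]]}}

```text
t: 30.9
ee_pos: [0.5151, 0.3245, 0.202]
orientation: [0.411, 0.912, -0.002, -0.001]
force: [-0.9, -0.4, -1.8]
width: 0.614
finger_force: 20.0
```

Request:
{"name": "apply_moves", "arguments": {"series": [[[50,0,0,0,0,0,0],[50,0,0,0,0,0,0],[50,0,0,0,0,0,0],[50,0,0,0,0,0,0]]]}}

```text
t: 31.23
ee_pos: [0.5155, 0.3238, 0.2053]
orientation: [0.412, 0.911, -0.0, 0.0]
force: [0.3, -0.4, -2.2]
width: 0.613
finger_force: 20.0
```

```bash
cat >> h.py <<'E'
def slot(n):
    """slot n's middle across, in the case's y direction from its two edges near the slot's own middle (depth of the tooth tops)"""
    y0={1:57,2:19,3:-19,4:-57}[n]; w={1:10,2:14,3:18,4:22}[n]
    im,d,c=grab("wrist"); W=world(d,c); e=np.array([-.6625,.749]); x=np.array([.749,.6625])
    L=(W[...,:2]-[.5557,.283])*1000; a=L@e; b=L@x
    m=(d>0)&(abs(W[...,2]-.0534)<.004)
    lo=[];hi=[]
    for q in range(-15,16,2):
        k=m&(abs(b-q)<1); A=a[k&(a<y0)&(a>y0-25)]; B=a[k&(a>y0)&(a<y0+25)]
        if len(A)>3 and len(B)>3: lo.append(A.max()); hi.append(B.min())
    b70=b[m&(a>y0)&(a<y0+25)]
    l,h=np.median(lo),np.median(hi); mid=(l+h)/2
    print("slot",n,"edges",l,h,"width",h-l,"mid",mid,"slope deg",np.degrees(np.polyfit(np.arange(len(lo))*2,(np.array(lo)+np.array(hi))/2,1)[0]),"tooth x",np.percentile(b70,[1,99]))
    return np.array([.5557,.283])+e*mid/1000+x*np.percentile(b70,[1,99]).mean()/1000
E
python3 - <<'E'
from h import *
s=status.get_state(); print(s['ee_pos'],s['width'],s['force'])
held(8); case(); S=slot(1); S2=slot(1); print(S,S2)
go([*S,.06],41.45)
E
```

```text
[0.5155 0.3238 0.2053] 0.6133798558351883 [ 0.3212 -0.369  -2.2493]
held y [-28.2986  27.8446]
 flange top z -42.729064814825094 x [-12.253   14.3542] front x 14.684281606532052
 flange top z -42.74132409093282 x [-12.1383  14.3658] front x 14.720635656580916
 steel z -31.45833884521316 [-31.9538 -30.5273 -24.0358] top x [-4.1664  3.7631] all x [-4.1056  3.8699]
case depth teeth [ 70.  39. -37. -73.] centre [0.5572 0.2815] ang 41.61977890605803 scale 1.0231997296110045 z 0.053612765826263606
case ray teeth [ 70.  39. -37. -73.] centre [0.5577 0.281 ] ang 41.622330449419394 scale 1.0294335564022437 z 0.053612765826263606
slot 1 edges 51.43139037415612 61.88107612470764 width 10.449685750551517 mid 56.65623324943188 slope deg 0.07231223306947741 tooth x [-16.4337  16.9888]
slot 1 edges 51.481860451511594 61.96641445680731 width 10.484554005295713 mid 56.72413745415945 slope deg 0.12780108031702223 tooth x [-16.2817  17.049 ]
[0.5184 0.3256] [0.5184 0.3257]
go [np.float64(0.5183731096226498), np.float64(0.32561937718131306), 0.06] yaw 41.45 cur 41.41 
 shift [-0.02    0.0678  3.6335] turn [ 0.0033  0.0016 -0.006 ] alt [ 0.0025 -0.0053 29.994 ] q6 -0.18012761249855438 t 31.4333
```

Request:
{"name": "apply_moves", "arguments": {"series": [[[50,-0.015,0.07,0.7,0,0,0],[50,-0.015,0.07,1.5,0,0,0],[50,-0.015,0.07,2.3,0,0,0],[50,-0.015,0.07,3,0,0,0],[50,-0.015,0.07,3.4,0,0,0],[50,-0.015,0.07,3.6,0,0,0],[50,-0.015,0.07,3.6,0,0,0],[50,-0.015,0.07,3.6,0,0,0]]]}}

```text
t: 32.1
ee_pos: [0.5189, 0.3264, 0.0617]
orientation: [0.411, 0.912, 0.0, 0.0]
force: [0.2, -0.7, -0.7]
width: 0.612
finger_force: 20.0
```

Request:
{"name": "apply_moves", "arguments": {"series": [[[50,0,0,0,0,0,0],[50,0,0,0,0,0,0]]]}}

```text
t: 32.27
ee_pos: [0.5194, 0.3268, 0.0628]
orientation: [0.411, 0.912, 0.001, 0.001]
force: [-0.1, -0.3, -1.4]
width: 0.612
finger_force: 20.0
```

Run:
```python
from h import *
s=status.get_state(); print(s['ee_pos'],s['width'],s['force'])
slot(1)
go([.5183,.3257,.026],41.45); go([.5183,.3257,.0145],41.45)
```

```text
[0.5194 0.3268 0.0628] 0.6119418033632145 [-0.1172 -0.2532 -1.3907]
slot 1 edges 51.834917144939524 62.27978956499936 width 10.444872420059838 mid 57.05735335496944 slope deg 0.08650321136471618 tooth x [-16.6806  16.7324]
go [0.5183, 0.3257, 0.026] yaw 41.45 cur 41.44 
 shift [-0.0022 -0.0355  0.9152] turn [ 0.028   0.0059 -0.0023] alt [ 0.0092 -0.0439 29.9976] q6 -0.18028317469307373 t 32.3167
go [0.5183, 0.3257, 0.0145] yaw 41.45 cur 41.44 
 shift [-0.002  -0.0364  1.2027] turn [ 0.028   0.0059 -0.0023] alt [ 0.0092 -0.0439 29.9976] q6 -0.18028317469307373 t 32.3167
```

Request:
{"name": "apply_moves", "arguments": {"series": [[[50,0.005,-0.02,0.2,0,0,0],[50,0.005,-0.03,0.4,0,0,0],[50,0.005,-0.03,0.55,0,0,0],[50,0.005,-0.03,0.65,0,0,0],[50,0.005,-0.03,0.75,0,0,0],[50,0.005,-0.03,0.85,0,0,0],[50,0.005,-0.03,0.9,0,0,0],[50,0.005,-0.03,0.9,0,0,0]]]}}

```text
t: 32.98
ee_pos: [0.517, 0.3253, 0.0244]
orientation: [0.411, 0.912, -0.0, -0.0]
force: [-0.1, -0.9, -1.7]
width: 0.611
finger_force: 20.0
```

Run:
```python
from h import *
s=status.get_state(); print(s['ee_pos'],s['width'],s['force'],s['wrist_torque'])
go([.5181,.3257,.0145],41.45)
```

```text
[0.517  0.3253 0.0244] 0.6114928891681924 [-0.1167 -0.856  -1.7248] [ 0.0173 -0.1685 -0.0231]
go [0.5181, 0.3257, 0.0145] yaw 41.45 cur 41.44 
 shift [-0.011   0.0276  0.2472] turn [-0.0105 -0.001  -0.0017] alt [-0.0016  0.0165 29.9983] q6 -0.1803315397964707 t 32.9833
```

Inside slot 1 with no force. I lower the rest of the way and release.

Request:
{"name": "apply_moves", "arguments": {"series": [[[50,0,0.01,0.08,0,0,0],[50,0,0.02,0.15,0,0,0],[50,0,0.02,0.2,0,0,0],[50,0,0.02,0.24,0,0,0],[50,0,0.02,0.26,0,0,0],[50,0,0.02,0.26,0,0,0],[50,0,0.02,0.26,0,0,0]]]}}

```text
t: 33.57
ee_pos: [0.5179, 0.326, 0.0147]
orientation: [0.411, 0.912, 0.0, 0.0]
force: [0.0, -0.0, -1.0]
width: 0.615
finger_force: 20.0
```

Request:
{"name": "apply_moves", "arguments": {"series": [[[50,0,0,0.02,0,0,0],[50,0,0,0.02,0,0,0],[85,0,0,0.02,0,0,0],[85,0,0,0.02,0,0,0],[85,0,0,0.02,0,0,0],[85,0,0,0.02,0,0,0],[85,0,0,-0.3,0,0,0],[85,0,0,-1,0,0,0]]]}}

```text
t: 34.23
ee_pos: [0.5154, 0.3245, 0.0515]
orientation: [0.411, 0.912, -0.003, -0.002]
force: [0.6, -0.3, -1.3]
width: 0.849
finger_force: 0.0
```

Request:
{"name": "apply_moves", "arguments": {"series": [[[100,0.3,-0.5,-0.8,0,0,0],[100,0.3,-0.5,-1.7,0,0,0],[100,0,-0.5,-2.6,0,0,0],[100,-0.8,-0.5,-3.3,0,0,0],[100,-1.2,-0.5,-4,0,0,0],[100,-1.2,-0.5,-4.4,0,0,0],[100,-1.2,-0.5,-4.4,0,0,0],[100,-1.2,-0.5,-4.4,0,0,0]]]}}

```text
t: 34.9
ee_pos: [0.5348, 0.2768, 0.231]
orientation: [0.411, 0.911, 0.001, 0.0]
force: [0.4, -0.2, -0.1]
width: 1.002
finger_force: 0.0
```

Run:
```python
from h import *
s=status.get_state(); print(s['ee_pos'],s['width'])
filed("f3")
im,d,c=grab("top","t4"); W=world(d,c); H=hsv(im)
m=(H[...,0]>100)&(H[...,0]<125)&(H[...,1]>120)&(W[...,2]>.055)&(W[...,2]<.08)
for b,st,ce in blobs(m,300): print("lid",ce,rect(W[b][:,:2]),np.median(W[b][:,2]))
o=(H[...,0]>5)&(H[...,0]<22)&(H[...,1]>150)&(H[...,2]>120)
for b,st,ce in blobs(o,20):
    if ce[1]>150: print("orange",st,ce,"ray",ray(ce,c,.03))
```

```text
[0.5348 0.2768 0.231 ] 1.0020512843496792
case depth teeth [70. 39.] centre [0.5552 0.2834] ang 41.32267803381998 scale 0.9841346067410245 z 0.053451924283133806
case ray teeth [70. 39.] centre [0.5555 0.2832] ang 41.319795312214865 scale 0.9879377808479245 z 0.053451924283133806
 flange px [319. 170.] case x -24.3 y 55.8 top z 57.2 centre z 42.2
 flange px [364. 170.] case x 25.1 y 56.0 top z 57.1 centre z 42.1
 flange px [319. 251.] case x -24.2 y -38.1 top z 62.8 centre z 47.8
 flange px [362. 251.] case x 24.7 y -38.0 top z 62.8 centre z 47.8
lid [562.2369 333.4391] (array([ 0.334 , -0.2735]), 184.87274169921875, 86.43858337402344, 89.79312133789062) 0.06464899284154191
orange [276 156  19  17  69] [283.913  162.7826] ray [[0.6371 0.1997]]
orange [564 169  13  10  30] [569.6    173.0333] ray [[ 0.6225 -0.3185]]
orange [613 191   7   6  28] [615.7857 193.2143] ray [[ 0.5854 -0.399 ]]
orange [443 255  19  46 434] [452.1567 278.5138] ray [[ 0.4281 -0.0993]]
```

View pics/f3.png

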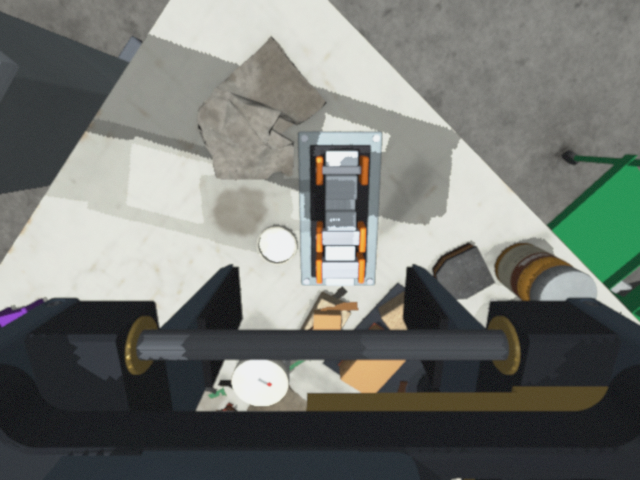

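Three bars are filed: flanges at (320,170)/(364,170) for slot 1, and at (320,237)/(362,237) and (320,265)/(362,265) for slots 3 and 4. Before closing up I check the bench once more for a fourth bar.

Run:
```python
import cv2
im=cv2.imread("pics/t4.png")[100:400,380:640]
cv2.imwrite("pics/right.png",cv2.resize(im,(520,600),interpolation=cv2.INTER_CUBIC))
from h import *
go([.335,-.278,.21],0)
```

```text
go [0.335, -0.278, 0.21] yaw 0 cur 41.48 
 shift [ -7.1051 -12.9006   0.5054] turn [-0.0363  0.0036  6.913 ] alt [ -0.0045  -0.0459 -23.087 ] q6 -0.26449951507291586 t 35.05
```

View pics/right.png

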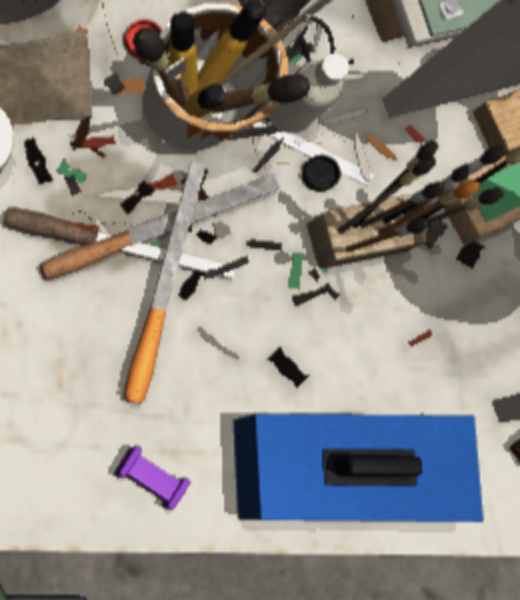

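No fourth orange-flanged bar in the crop: only the purple decoy at (152,477), a file handle and debris. The lid stands at (360,468), not knocked. I go back for it.

Request:
{"name": "apply_moves", "arguments": {"series": [[[100,-0.4,-0.7,0.1,0,0,0.4],[100,-0.9,-1.6,0.2,0,0,0.9],[100,-1.4,-2.5,0.3,0,0,1.4],[100,-1.9,-3.4,0.3,0,0,1.9],[100,-2.4,-4.3,0.3,0,0,2.4],[100,-2.9,-5.2,0.3,0,0,2.9],[100,-3.4,-6.1,0.3,0,0,3.4],[100,-3.9,-7,0.3,0,0,3.9]]]}}

```text
t: 35.72
ee_pos: [0.426, -0.0265, 0.2173]
orientation: [0.588, 0.809, -0.001, -0.001]
force: [0.6, -1.0, 0.5]
width: 0.998
finger_force: 0.0
```

Run:
```python
from h import *
go([.335,-.278,.21],0)
```

```text
go [0.335, -0.278, 0.21] yaw 0 cur 17.98 
 shift [-5.2788 -4.1051  0.188 ] turn [-0.0246 -0.0045  2.9966] alt [  0.0064  -0.0351 -27.0034] q6 -0.4026085942145058 t 35.7167
```

Request:
{"name": "apply_moves", "arguments": {"series": [[[100,-0.8,-0.6,0.1,0,0,0.4],[100,-1.6,-1.2,0.19,0,0,0.9],[100,-2.4,-1.8,0.19,0,0,1.4],[100,-3.2,-2.4,0.19,0,0,1.9],[100,-4,-3,0.19,0,0,2.4],[100,-4.8,-3.7,0.19,0,0,2.8],[100,-5.28,-4.1,0.19,0,0,3.0],[100,-5.28,-4.1,0.19,0,0,3.0]]]}}

```text
t: 36.38
ee_pos: [0.3355, -0.2802, 0.2097]
orientation: [0.709, 0.706, -0.001, -0.001]
force: [0.1, 0.8, 0.3]
width: 1.001
finger_force: 0.0
```

Request:
{"name": "apply_moves", "arguments": {"series": [[[100,0,0,0,0,0,0],[100,0,0,0,0,0,0]]]}}

```text
t: 36.55
ee_pos: [0.3372, -0.2759, 0.2101]
orientation: [0.707, 0.708, 0.0, -0.001]
force: [0.6, -0.0, -0.3]
width: 0.999
finger_force: 0.0
```

```bash
cat >> h.py <<'E'
def lid(zh=.101):
    im,d,c=grab("wrist"); W=world(d,c); H=hsv(im); p=tool_axes()[0]
    k=(d>0)&(abs(W[...,2]-zh)<.006)&(np.hypot(W[...,0]-p[0],W[...,1]-p[1])<.06)
    for b,s,ce in blobs(k,200): hr=rect(W[b][:,:2]); print("handle",ce,hr,W[b][:,2].mean())
    m=(H[...,0]>100)&(H[...,0]<125)&(H[...,1]>120)&(abs(W[...,2]-zh+.035)<.007)
    print("lid top",rect(W[m][:,:2]),W[m][:,2].mean())
    return hr
E
python3 - <<'E'
from h import *
r=lid(); go([*r[0],.055],0)
E
```

```text
handle [318.9904 230.1936] (array([ 0.3354, -0.2776]), 59.0635871887207, 15.356108665466309, -89.7786487787962) 0.10177534310563488
lid top (array([ 0.3352, -0.2776]), 181.29287719726562, 86.0306167602539, -89.82530771195889) 0.06752007266493036
go [np.float64(0.3354058837890625), np.float64(-0.2776369323730469), 0.055] yaw 0 cur 0.13 
 shift [-0.0539 -0.0486  3.8838] turn [-0.0096 -0.0143  0.021 ] alt [  0.0225  -0.0151 -29.9789] q6 -0.7141216334903825 t 36.6
```

Request:
{"name": "apply_moves", "arguments": {"series": [[[100,-0.05,-0.05,0.8,0,0,0],[100,-0.05,-0.05,1.7,0,0,0],[100,-0.05,-0.05,2.5,0,0,0],[100,-0.05,-0.05,3.2,0,0,0],[100,-0.05,-0.05,3.6,0,0,0],[100,-0.05,-0.05,3.8,0,0,0],[100,-0.05,-0.05,3.85,0,0,0],[100,-0.05,-0.05,3.85,0,0,0]]], "grip_force": 40}}

```text
t: 37.27
ee_pos: [0.336, -0.2785, 0.0572]
orientation: [0.706, 0.708, 0.0, 0.0]
force: [0.3, -0.8, -0.2]
width: 0.996
finger_force: 0.0
```

Request:
{"name": "apply_moves", "arguments": {"series": [[[0,0,0,0,0,0,0],[0,0,0,0,0,0,0],[0,0,0,0,0,0,0],[0,0,0,0,0,0,0],[0,0,0,0,0,0,0],[0,0,0,0,0,0,0],[0,0,0,0,0,0,0],[0,0,0,0,0,0,0]]]}}

```text
t: 37.93
ee_pos: [0.3354, -0.2791, 0.0571]
orientation: [0.707, 0.707, -0.0, 0.0]
force: [-0.6, 0.1, -0.3]
width: 0.449
finger_force: 0.0
```

Request:
{"name": "apply_moves", "arguments": {"series": [[[0,0,0,0,0,0,0],[0,0,0,0,0,0,0],[0,0,0,0,0,0,0],[0,0,0,0,0,0,0],[0,0,0,0,0,0,0],[0,0,0,0,0,0,0]]]}}

```text
t: 38.43
ee_pos: [0.3352, -0.2789, 0.0568]
orientation: [0.707, 0.707, 0.0, -0.0]
force: [-0.2, -0.5, -2.2]
width: 0.172
finger_force: 40.0
```

Run:
```python
from h import *
s=status.get_state(); print(s['ee_pos'],s['width'],s['finger_force'],s['force'])
go([.335,-.278,.055],0)
```

```text
[ 0.3352 -0.2789  0.0568] 0.171631760489536 39.98237192630768 [-0.1773 -0.5444 -2.1867]
go [0.335, -0.278, 0.055] yaw 0 cur 0.03 
 shift [ 0.0213 -0.0062  0.0445] turn [-0.0038 -0.004   0.0052] alt [  0.0063  -0.0059 -29.9948] q6 -0.7208305283090276 t 38.4333
```

Request:
{"name": "apply_moves", "arguments": {"series": [[[0,0,0,-0.2,0,0,0],[0,0,0,-0.6,0,0,0],[0,0,0,-1.2,0,0,0],[0,0,0,-1.9,0,0,0],[0,0,0,-2.5,0,0,0],[0,0,0,-3,0,0,0],[0,0,0,-3.3,0,0,0],[0,0,0,-3.3,0,0,0]]]}}

```text
t: 39.1
ee_pos: [0.3369, -0.2802, 0.1922]
orientation: [0.707, 0.707, 0.0, 0.003]
force: [-0.2, -0.0, -2.6]
width: 0.175
finger_force: 40.0
```

Run:
```python
from h import *
s=status.get_state(); print(s['ee_pos'],s['width'],s['finger_force'],s['force'])
go([.5566,.282,.19],41.45)
```

```text
[ 0.3369 -0.2802  0.1922] 0.17492782418889893 39.98256325721741 [-0.1699 -0.0416 -2.6029]
go [0.5566, 0.282, 0.19] yaw 41.45 cur 0.04 
 shift [14.0519  5.5033  0.0214] turn [ 0.0311  0.0578 -6.9015] alt [ 0.0731 -0.0394 23.0984] q6 -0.7208759283543552 t 39.1
```

Request:
{"name": "apply_moves", "arguments": {"series": [[[0,0.5,0.2,0,0,0,-0.2],[0,1.3,0.5,0,0,0,-0.6],[0,2.2,0.85,0,0,0,-1.0],[0,3.1,1.2,0,0,0,-1.5],[0,4,1.55,0,0,0,-2],[0,4.9,1.9,0,0,0,-2.5],[0,5.8,2.25,0,0,0,-3],[0,6.6,2.6,0,0,0,-3.4]]]}}

```text
t: 39.77
ee_pos: [0.4387, -0.0127, 0.1882]
orientation: [0.569, 0.822, -0.0, -0.001]
force: [0.8, -1.0, -2.5]
width: 0.176
finger_force: 40.0
```

Run:
```python
from h import *
go([.5566,.282,.19],41.45)
```

```text
go [0.5566, 0.282, 0.19] yaw 41.45 cur 20.61 
 shift [ 5.8574  5.3524 -0.0469] turn [-0.0125 -0.011  -3.4729] alt [-0.0154  0.0176 26.5271] q6 -0.4150906540474574 t 39.7667
```

Request:
{"name": "apply_moves", "arguments": {"series": [[[0,0.6,0.5,0,0,0,-0.35],[0,1.3,1.2,0,0,0,-0.8],[0,2.0,1.8,0,0,0,-1.2],[0,2.7,2.45,0,0,0,-1.6],[0,3.4,3.1,0,0,0,-2],[0,4.1,3.7,0,0,0,-2.4],[0,4.8,4.4,0,0,0,-2.8],[0,5.4,4.9,0,0,0,-3.2]]]}}

```text
t: 40.43
ee_pos: [0.5479, 0.2584, 0.1875]
orientation: [0.424, 0.906, -0.0, -0.0]
force: [-0.4, 0.2, -1.6]
width: 0.172
finger_force: 40.0
```

Request:
{"name": "apply_moves", "arguments": {"series": [[[0,0.2,0.2,0,0,0,-0.1],[0,0.3,0.35,0,0,0,-0.2],[0,0.3,0.35,0,0,0,-0.2],[0,0.3,0.35,0,0,0,-0.2],[0,0.3,0.35,0,0,0,-0.2]]]}}

```text
t: 40.85
ee_pos: [0.5501, 0.2724, 0.1889]
orientation: [0.417, 0.909, -0.001, -0.0]
force: [0.0, 0.4, -2.8]
width: 0.177
finger_force: 40.0
```

Run:
```python
from h import *
s=status.get_state(); print(s['ee_pos'],s['width'],s['finger_force'],s['force'])
im,d,c=grab("wrist","l1"); W=world(d,c); H=hsv(im); p,M=tool_axes(); T=(W-p)@M*1000
m=(H[...,0]>100)&(H[...,0]<125)&(H[...,1]>120)&(d>0)&(d<.3)
if m.sum()>50:
    b=max(blobs(m,50),key=lambda q:q[1][4])[0]; print("lid in tool: x",np.percentile(T[b][:,0],[1,99]),"y",np.percentile(T[b][:,1],[1,99]),"z",np.percentile(T[b][:,2],[5,50,95]))
    q=T[b]; top=q[abs(q[:,2]-np.percentile(q[:,2],20))<4]; print(rect(top[:,:2]/1000))
C=np.array([.5557,.283])
# base plate edges, depth
g=(d>0)&(abs(W[...,2]-.009)<.004)&(np.hypot(W[...,0]-.5557,W[...,1]-.283)<.12); print(g.sum())
go([.5566,.282,.115],41.45)
```

```text
[0.5501 0.2724 0.1889] 0.17669649329499412 39.982320070266724 [ 0.0314  0.3879 -2.7595]
lid in tool: x [-8.8037 91.4141] y [-42.5771  41.9378] z [-11.8042 -10.7453  -9.6928]
(array([ 0.04  , -0.0003]), 104.15855407714844, 87.00978088378906, -0.09239959716796875)
110
go [0.5566, 0.282, 0.115] yaw 41.45 cur 40.75 
 shift [0.0776 0.2769 1.854 ] turn [-0.0072  0.0031 -0.1174] alt [ 0.0048  0.0113 29.8826] q6 -0.2696410993093327 t 40.9
```

View pics/l1.png

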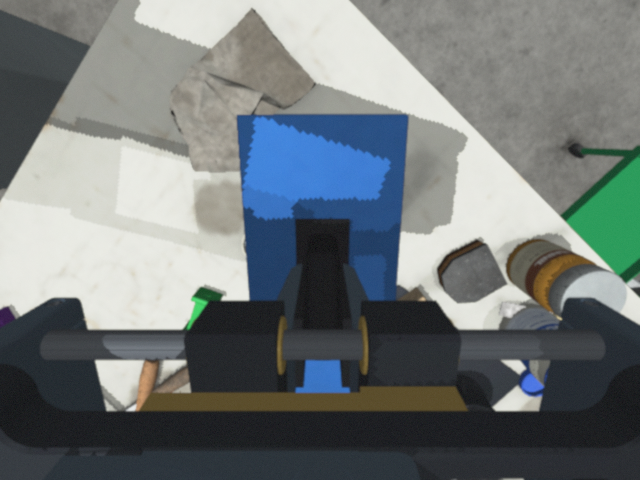

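The lid hangs straight and level in the gripper. Its edges run from (238,115) to (407,115).

Request:
{"name": "apply_moves", "arguments": {"series": [[[0,0.05,0.14,0.3,0,0,-0.12],[0,0.1,0.28,0.7,0,0,-0.12],[0,0.1,0.28,1.1,0,0,-0.12],[0,0.1,0.28,1.4,0,0,-0.12],[0,0.1,0.28,1.55,0,0,-0.12],[0,0.1,0.28,1.6,0,0,-0.12],[0,0.1,0.28,1.6,0,0,-0.12],[0,0.1,0.28,1.6,0,0,-0.12]]]}}

```text
t: 41.57
ee_pos: [0.557, 0.2844, 0.1257]
orientation: [0.41, 0.912, 0.0, 0.0]
force: [0.4, -0.5, -1.3]
width: 0.175
finger_force: 40.0
```

Request:
{"name": "apply_moves", "arguments": {"series": [[[0,0,0,0,0,0,0],[0,0,0,0,0,0,0]]]}}

```text
t: 41.73
ee_pos: [0.557, 0.2846, 0.126]
orientation: [0.41, 0.912, 0.001, 0.001]
force: [-0.6, 0.4, -2.9]
width: 0.173
finger_force: 40.0
```

Run:
```python
from h import *
s=status.get_state(); print(s['ee_pos'],s['force'])
go([.556,.2826,.0648],41.45)
```

```text
[0.557  0.2846 0.126 ] [-0.6169  0.41   -2.9114]
go [0.556, 0.2826, 0.0648] yaw 41.45 cur 41.55 
 shift [-0.0195 -0.0539  1.5291] turn [0.0164 0.0052 0.0173] alt [ -0.0081   0.0258 -29.9827] q6 -0.2712462939577862 t 41.7333
```

Request:
{"name": "apply_moves", "arguments": {"series": [[[0,-0.01,-0.03,0.2,0,0,0.02],[0,-0.02,-0.05,0.4,0,0,0.02],[0,-0.02,-0.05,0.6,0,0,0.02],[0,-0.02,-0.05,0.8,0,0,0.02],[0,-0.02,-0.05,1.0,0,0,0.02],[0,-0.02,-0.05,1.15,0,0,0.02],[0,-0.02,-0.05,1.25,0,0,0.02],[0,-0.02,-0.05,1.25,0,0,0.02]]]}}

```text
t: 42.4
ee_pos: [0.5549, 0.2821, 0.0737]
orientation: [0.411, 0.912, -0.001, -0.001]
force: [-0.4, -0.2, -2.8]
width: 0.172
finger_force: 40.0
```

Request:
{"name": "apply_moves", "arguments": {"series": [[[0,0,0,0,0,0,0],[0,0,0,0,0,0,0]]]}}

```text
t: 42.57
ee_pos: [0.5559, 0.2826, 0.0754]
orientation: [0.411, 0.912, 0.0, 0.0]
force: [0.1, 0.2, -2.9]
width: 0.174
finger_force: 40.0
```

Run:
```python
from h import *
s=status.get_state(); print(s['ee_pos'],s['force'],s['wrist_torque'])
go([.556,.2826,.0648],41.45)
```

```text
[0.5559 0.2826 0.0754] [ 0.1041  0.1881 -2.9101] [ 0.0305 -0.2013  0.0015]
go [0.556, 0.2826, 0.0648] yaw 41.45 cur 41.44 
 shift [-0.0023  0.0015  0.2656] turn [ 0.0082  0.0029 -0.0022] alt [ 0.0046 -0.0129 29.9978] q6 -0.27120650237610067 t 42.5667
```

Request:
{"name": "apply_moves", "arguments": {"series": [[[0,0,0,0.05,0,0,0],[0,0,0,0.1,0,0,0],[0,0,0,0.15,0,0,0],[0,0,0,0.2,0,0,0],[0,0,0,0.23,0,0,0],[0,0,0,0.26,0,0,0],[0,0,0,0.27,0,0,0],[0,0,0,0.27,0,0,0]]]}}

```text
t: 43.23
ee_pos: [0.5555, 0.2824, 0.0646]
orientation: [0.411, 0.912, -0.0, 0.0]
force: [-1.8, -0.7, 0.7]
width: 0.177
finger_force: 40.0
```

Run:
```python
from h import *
s=status.get_state(); print(s['ee_pos'],s['force'],s['wrist_torque'])
```

```text
[0.5555 0.2824 0.0646] [-1.7672 -0.6734  0.6892] [-0.044   0.0222  0.0715]
```

It is seated at the expected height and the bench now carries the weight. I release and back off.

Request:
{"name": "apply_moves", "arguments": {"series": [[[60,0,0,0,0,0,0],[60,0,0,0,0,0,0],[60,0,0,0,0,0,0],[60,0,0,0,0,0,0],[60,0,0,-0.4,0,0,0],[60,0,0,-1.2,0,0,0],[60,0,0,-2.1,0,0,0],[60,0,0,-3,0,0,0]]]}}

```text
t: 43.9
ee_pos: [0.5551, 0.2823, 0.1851]
orientation: [0.411, 0.912, -0.001, -0.0]
force: [-0.3, 1.3, -0.1]
width: 0.603
finger_force: 0.0
```

Request:
{"name": "apply_moves", "arguments": {"series": [[[100,0,0,-0.6,0,0,0],[100,0,0,-0.9,0,0,0],[100,0,0,-0.9,0,0,0],[100,0,0,-0.9,0,0,0],[100,0,0,-0.9,0,0,0],[100,0,0,-0.9,0,0,0]]]}}

```text
t: 44.4
ee_pos: [0.5547, 0.2821, 0.2183]
orientation: [0.411, 0.912, -0.001, -0.001]
force: [0.1, 0.7, 0.3]
width: 0.987
finger_force: 0.0
```

Run:
```python
from h import *
s=status.get_state(); print(s['ee_pos'],s['width'],s['force'])
lid(.1107)
im,d,c=grab("wrist","end"); grab("scene","end_s")
```

```text
[0.5547 0.2821 0.2183] 0.9873556201392227 [0.0679 0.6848 0.2583]
handle [323.6366 226.7862] (array([0.5549, 0.283 ]), 59.170433044433594, 15.936382293701172, -48.05875778198242) 0.10983425574778323
lid top (array([0.5547, 0.2828]), 182.6287384033203, 86.70447540283203, -48.5206298828125) 0.07555065821892668
```

View pics/end_s.png

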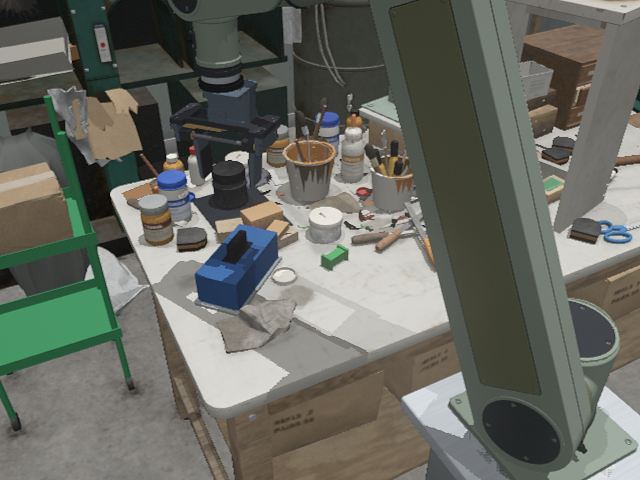

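The lid is fully down on the case at (238,265), at its original height and angle. The tin at (325,225) hasn't moved, and the gripper is clear.

```bash
python3 -c "
from workcell import workorder
print(workorder.finish_job())"
```

```text
the job is handed in; nothing more can be done
None
```

The three bars that were there (8, 16 and 20 mm) are in slots 1, 3 and 4, assigned by camera-measured thickness rather than tried slot by slot; the lid is back on, the tin wasn't moved, no fourth bar was found, and the job is handed in with no verdict returned.

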